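# Load a refill canister through the dispenser's sprung gate

### The job

Load the slim refill canister into the detergent dispenser: keep it upright and slide it in through the spring gate so that the gate swings shut behind it, and go on pressing gently with the canister until the valve pad at the back is all the way in, easing off as soon as it stops. Then let go; do not force the gate or the valve pad, and leave the fat refill, the spray bottle and the box where they stand.

Things in the scene. Friction and masses are not known exactly. Their poses are not given: they have to be found in the camera images.
- canister_center (a point): Slim refill canister, loose, about 0.2 to 0.4 kg, upright: round body 52 mm in diameter and 74 mm high, then a thin neck 24 mm in diameter, then a round grey cap 28 mm in diameter from 100 to 136 mm above its underside (the place to grip). z axis up along the canister. This point is on its axis, half-way up (68 mm above the underside).
- dispenser: White dispenser, fixed, standing on the counter with no floor of its own. Origin on the counter below the gate; x runs along the lane, inward; y left; z up. Lane from x = -6 to 192 mm, then a rear housing 92 mm high. Right wall face at y = -29 mm, left at +36 mm (room for the open gate): run the canister along y = 0. Walls 84 mm high.
- mouth (a point): Middle of the dispenser's mouth, 40 mm above the counter, 50 mm before the gate on the lane's middle line. Two mouth plates, 80 mm high, flare out from the lane's walls to about 58 mm either side of this point. Same axes as the dispenser.
- cover (a point): Clear cover over the lane, 84 to 90 mm above the counter: this point is at its top, above the gate, same axes as the dispenser. A slot from y = -19 to +19 mm runs its whole length, open at the front: the canister's body passes below the cover, its neck in the slot, its cap above it. It can go in only through the gate; carry it about 3 mm off the counter, for dragged along it tends to dig in.
- gate (a joint): Metal gate across the lane at x = 0 of the dispenser, 58 mm wide, 8 to 72 mm above the counter, 4 mm thick, on an upright spring hinge at y = +33 mm. 0 = shut; up to 1.65 rad as it swings inward, never outward. Its spring (0.03 N m shut, 0.11 N m wide open) takes 1 to 6 N to push aside and presses the canister to the right. It swings shut only when the canister, its axis 82 mm or more past the gate, is clear of it.
- pin (a joint): Black valve pad, a plate 34 mm wide in the lane, facing the gate, 28 to 64 mm above the counter. 0 = fully out, as found; it slides inward against a steady friction of about 6 N and stays where it is left; 0.012 m = all the way in, at a hard stop. Its place differs between dispensers and is not measured: it is first touched with the canister's axis 86 to 116 mm past the gate. Feel for it.
- fat_refill_center (a point): Fat refill, loose, to be left alone: like the canister but with a body 76 mm in diameter, too wide for the lane; same height, neck and cap. Point on its axis, 68 mm above its underside.
- spray_bottle: Spray bottle 66 mm in diameter, 215 mm high, to be left alone; origin under its base.
- sheet_box: Cardboard box 60 x 110 x 130 mm high, to be left alone; origin under its base.
There are look-alikes about, which are no part of the job. Leave any orange look-alike of the part that bears canister_center alone.

How it is judged (in metres and radians):
On the way:
1. the canister holds the gate open in the gateway (gate past 0.5 rad, canister's axis between 20 mm before and 24 mm past the gate) (value of joint gate above 0.5 rad and x of canister_center in the frame of dispenser between -0.02 and 0.024 m), for 0.1 s.
At the end, for the whole second after the job is handed in: Canister standing upright (within 0.1 rad) and still on the counter in the lane, its axis 75 to 135 mm past the gate; gate shut (under 0.06 rad); valve pad in by more than 10.5 of its 12 mm; nothing held (value of joint gate below 0.06 rad and value of joint pin above 0.0105 m and x of canister_center in the frame of dispenser between 0.075 and 0.135 m and y of canister_center in the frame of dispenser between -0.01 and 0.012 m and height (world z) of canister_center below 0.075 m and angle between canister_center's own z axis and vertical below 0.1 rad and linear speed of canister below 0.02 m/s); the robot touches nothing.
It fails at once if valve pad forced: pressed with more than 22 N (contact force between canister and pin above 22 N).
It fails at once if gate forced: more than 20 N on it (contact force between gate and anything else above 20 N).
It fails at once if valve pad touched by the fingers and not by the canister (contact force between the fingers and pin above 0.5 N).
It fails at once if canister tipped by more than 0.4 rad (angle between canister_center's own z axis and vertical above 0.4 rad).
It fails at once if a bystander was moved by more than 30 mm (distance of any of fat_refill_center, spray_bottle, sheet_box from where it was at the start of the episode above 0.03 m).
It also fails if it takes over 64 s, if anything falls off the work surface, if the arm or the gripper's body presses on something with over 40 N, if the wrist force passes 120 N, or if a joint passes its speed limit or range.

### The arm

A 7-joint arm with a two-finger parallel gripper is mounted at the origin on the work surface. World frame = base frame: x ahead of the robot, y to its left, z up, the work surface at z = 0. Lengths are in m, angles in degrees, forces in N, time in s.
With the tool pointing down it reaches from about 0.4 to 0.85 m from the base axis. Payload 4.5 kg.
Tool frame: the origin (TCP) lies at the very end of the fingers, on their centre line; the grasp point (between the pads) lies behind it (r.pinch_z is the z of the grasp point in the tool frame, in m); z points along the fingers, y is the direction in which the jaws open and shut (so a half turn about z gives the same grasp; the last joint's range is limited). The gripper opens to 85 mm and grips with 20 to 120 N. Pads are 22 mm wide; open, the fingers measure 114 mm over their backs; the gripper's body (76 mm by 85 mm) begins 54 mm behind the grasp point. The pads swing forward as they close: fully open they stand 13 mm farther back than shut.
Start: joints at [-66.245, 39.483, -11.15, 89.685, 9.013, 51.709, -12.324], TCP at [0.232, 0.58, 0.231] pointing down, gripper open.
Joint ranges: [-172.22, 172.22], [-26.19, 119.32], [-84.43, 86.54], [7.71, 146.69], [-57.33, 237.33], [2.42, 119.75], [-152.13, 152.13]. Speed limits (degrees/s): [147.25, 147.25, 180, 180, 180, 180, 180].

### API

Orientations are given as a 3x3 rotation matrix whose columns are the frame's x, y, z axes.
In Python, from workcell import r gives the robot as it stands. The module is installed in compiled form; this text tells all that it offers.
- The arm moves only by the tool step_arm, never from a script. Its argument "series" is a list of rows, each an object with "slide": the shift along the tool's x, y, z in m, a list of three; "spin": the turn about the tool's z in rad. A call has 1 to 12 rows; each row shifts and turns the pose as measured when the row begins, along the tool's axes as they then stand; what a row does not reach is not made up. A row lasts 1/10 s, in which the tool goes at most 50 mm and 8.59 degrees, less where a joint would pass 70% of its speed; a pose out of reach is approached as far as the arm can. A call is refused whole if a number of a shift passes 0.05 or a number of a turn 0.15, either way. A call with a gripper value outside its range is refused whole. "jaw" is the opening, from 0 (shut) to 1 (fully open), set as the call begins (left out, the last holds). The fingers move at their own pace and stop on an object; "force" is the grip in N (left out, the last holds). Time passes only in rows, so rows that do not move let the fingers close. It gives the time, the measured TCP pose, the force and the opening at its end, in the units of the state.
- r.sense(): the state, without advancing time (a new reading comes with each control period).
- r.capture(name): name is "scene" or "top" or "wrist"; returns a dict with "color" (420x560x3 uint8, blue, green, red), "camera_matrix" (3x3 intrinsics, pixels), "rvec" (rotation vector, rad) and "tvec" (3), from world to camera coordinates, as OpenCV has them; the wrist camera has in their place "mount" (4x4, takes a point from camera to tool coordinates, whose origin is the TCP and whose axes are the flange's). Camera axes: x right, y down, z forward; pixel columns grow to the right and rows downward; lengths in m; the calibration is good to about 2 mm. A picture is of the moment at which its call begins: read the wrist's pose just before it. There is no depth.
- r.job_done(): hands the job in, once; it reports no verdict.
The state is a dict: "time": time; "joints": joint angles; "joint_velocities": joint speeds; "joint_efforts": joint torques, N m; "position": TCP position; "orientation": TCP orientation; "ft_force": force on the tool from outside, world axes, zero at the start; "ft_torque": the same for the moment, N m; "gripper_width": opening from 0.0 (shut) to 1.0 (fully open).
Only numpy, scipy, OpenCV 4.12 (cv2) and the standard library are available. Lean on these libraries where they do the work, as an engineer would, in place of code of your own. Each camera call takes 0.05 s, during which the arm holds its last target.

## Working session

There is one attempt and no reset: what is moved stays moved. The work goes in short steps, Python scripts to look and compute and a tool call to move; the robot and the scene stay as the last step left them, time stands still between calls to the robot, and variables do not carry over. Pictures are saved under pics/ and viewed, and the job is handed in when it is done.

Besides the shell and the picture viewer there is one more tool, called after "Request:" by a JSON object that holds its "name" and its "arguments". step_arm: Moves the arm, as the interface text tells. Its arguments: {"type":"object","properties":{"series":{"type":"array","items":{"type":"object","properties":{"slide":{"type":"array","items":{"type":"number"}},"spin":{"type":"number"}}}},"jaw":{"type":"number"},"force":{"type":"number"}},"required":["series"]}

```bash
mkdir -p pics; cat > h.py <<'E'
import numpy as np, cv2
from workcell import r
def cam(n):
    c=r.capture(n); return c
def ray(c,u,v):
    R,_=cv2.Rodrigues(np.array(c["rvec"],float)); t=np.array(c["tvec"],float).ravel()
    K=np.array(c["camera_matrix"]); d=R.T@np.linalg.solve(K,[u,v,1.0]); return -R.T@t,d
def atz(c,u,v,z):
    o,d=ray(c,u,v); return o+d*(z-o[2])/d[2]
def proj(c,P):
    return cv2.projectPoints(np.array(P,float).reshape(-1,3),np.array(c["rvec"],float),np.array(c["tvec"],float),np.array(c["camera_matrix"]),None)[0].reshape(-1,2)
E
python3 - <<'E'
from h import *
import pickle
print(r.sense(), r.pinch_z)
for n in("scene","top","wrist"):
    c=cam(n); cv2.imwrite(f"pics/{n}0.png",c["color"]); pickle.dump(c,open(n+".pkl","wb"))
    print(n,{k:v for k,v in c.items() if k!="color"})
E
```

```text
{'time': 0.0, 'joints': array([-66.24571388,  39.53406802, -11.1452585 ,  89.74856178,
         9.01183035,  51.70924262, -12.32518706]), 'joint_velocities': array([-0.01899868, -0.04386775, -0.02490257, -0.05999202, -0.01809489,
       -0.01789014, -0.08965507]), 'joint_efforts': array([ 3.13302587e-05, -5.39592254e+01, -1.26620740e+00, -1.58543140e+01,
        9.13239870e-03,  9.49168461e-03,  1.99686906e-05]), 'position': array([0.23207122, 0.57957907, 0.23045745]), 'orientation': array([[-9.28398787e-01,  3.71584900e-01, -5.96026658e-04],
       [ 3.71585357e-01,  9.28397001e-01, -1.82531664e-03],
       [-1.24910739e-04, -1.91609653e-03, -9.99998156e-01]]), 'ft_force': array([-0.46756376,  0.17824299, -0.1766491 ]), 'ft_torque': array([ 0.02744651,  0.05269712, -0.02769604]), 'gripper_width': 0.9971506026905983} -0.0187
scene {'camera_matrix': array([[448.25077803,   0.        , 282.33938536],
       [  0.        , 448.25077803, 212.04703354],
       [  0.        ,   0.        ,   1.        ]]), 'rvec': array([ 1.43452483,  2.23496457, -0.77153318]), 'tvec': array([ 0.23397267, -0.35893116,  1.57366448])}
top {'camera_matrix': array([[469.18198461,   0.        , 272.41896345],
       [  0.        , 469.18198461, 211.86397575],
       [  0.        ,   0.        ,   1.        ]]), 'rvec': array([ 2.15350582, -2.09829584,  0.17652658]), 'tvec': array([-0.00248842,  0.57955192,  1.06532757])}
wrist {'camera_matrix': array([[328.89344729,   0.        , 283.8803859 ],
       [  0.        , 328.89344729, 209.19120331],
       [  0.        ,   0.        ,   1.        ]]), 'mount': array([[-5.77741727e-05, -9.48981533e-01, -3.15331646e-01,
         8.10233821e-02],
       [ 9.99999508e-01, -3.67113441e-04,  9.21600276e-04,
         9.13229417e-04],
       [-9.90344128e-04, -3.15331437e-01,  9.48981087e-01,
        -1.42703818e-01],
       [ 0.00000000e+00,  0.00000000e+00,  0.00000000e+00,
         1.00000000e+00]])}
```

View pics/scene0.png

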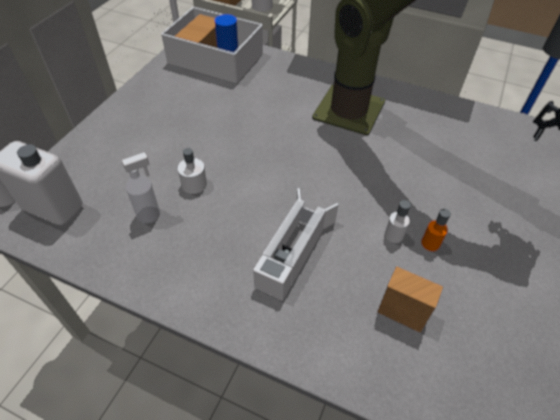

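View pics/top0.png

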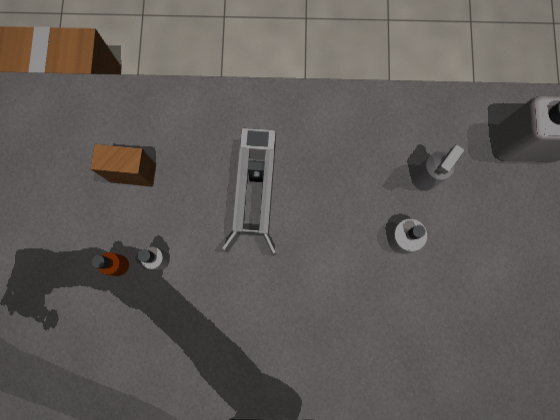

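View pics/wrist0.png

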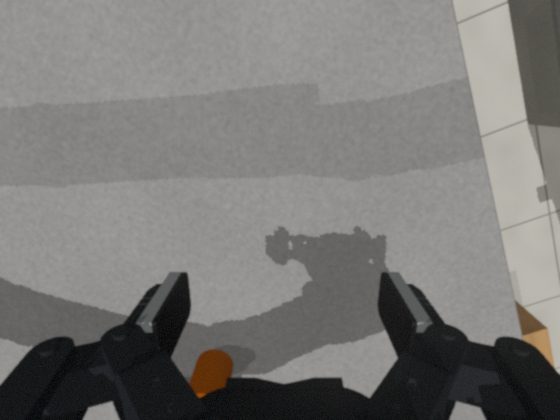

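Candidates for the canister, in the top view: white slim at (150,258), orange at (110,265), and white wide at (411,235). The white slim one should be right, because orange is excluded and the wide one is the fat refill. I'll confirm that in enlarged crops.

```bash
python3 - <<'E'
from h import *
import pickle
t=pickle.load(open("top.pkl","rb"));s=pickle.load(open("scene.pkl","rb"))
def crop(c,u,v,w,h,k): return cv2.resize(c["color"][v:v+h,u:u+w],None,fx=k,fy=k,interpolation=cv2.INTER_CUBIC)
a=crop(t,90,230,100,60,8); cv2.imwrite("pics/cA.png",a)
cv2.imwrite("pics/cB.png",crop(t,215,120,70,140,4))
cv2.imwrite("pics/cC.png",crop(s,380,190,80,65,8))
cv2.imwrite("pics/cD.png",crop(s,245,180,100,120,5))
E
```

```text
(no output)
```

View pics/cA.png

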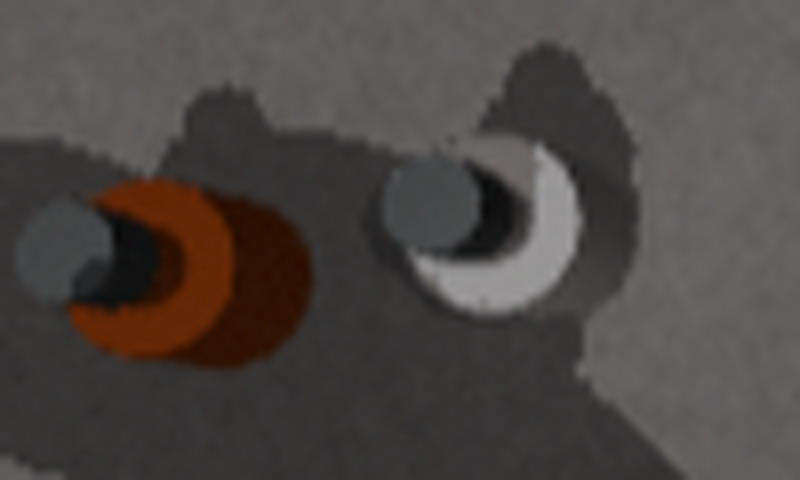

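View pics/cB.png

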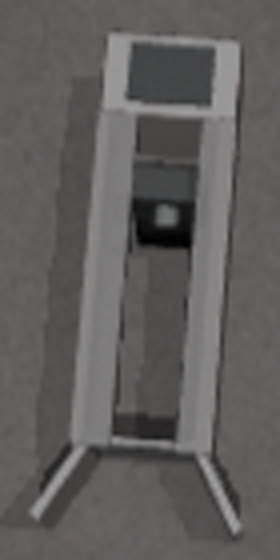

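View pics/cC.png

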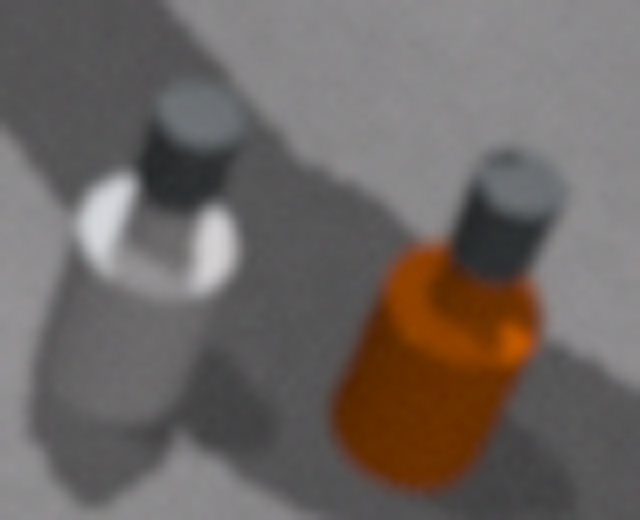

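View pics/cD.png

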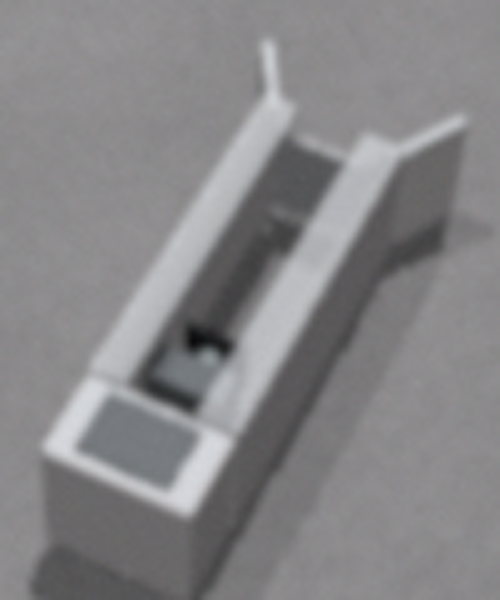

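White slim canister confirmed, with its cap top at about (143.9,255.5) in the top view and (405.4,204.6) in the scene view. The dispenser's mouth faces image-down in the top view. The slot edges run from crop (113,435)/(177,438) to (136,115)/(205,120).

```bash
python3 - <<'E'
from h import *
import pickle
np.set_printoptions(precision=4,suppress=True)
t=pickle.load(open("top.pkl","rb"));s=pickle.load(open("scene.pkl","rb"))
def f(c,p,k,o,z): return atz(c,(p[0]+.5)/k-.5+o[0],(p[1]+.5)/k-.5+o[1],z)
print("cap top",f(t,(431,204),8,(90,230),.136)," scene",f(s,(201,117),8,(380,190),.136))
print("shoulder top",f(t,(493,226),8,(90,230),.074))
oB=(215,120)
P={n:f(t,p,4,oB,z) for n,p,z in [("sFL",(113,435),.09),("sFR",(177,438),.09),("sRL",(136,115),.09),("sRR",(205,120),.09),("cFL",(72,440),.09),("cFR",(212,452),.09),("cRL",(106,108),.092),("cRR",(240,114),.092),("hL",(109,34),.092),("hR",(240,43),.092),("mL",(36,516),.08),("mR",(238,532),.08),("padtop",(165,165),.064)]}
for k,v in P.items(): print(k,v)
m1=(P["sFL"]+P["sFR"])/2; m2=(P["sRL"]+P["sRR"])/2
print(m1,m2,np.degrees(np.arctan2(*(m2-m1)[[1,0]])),np.linalg.norm(P["sFL"]-P["sFR"]),np.linalg.norm(P["sRL"]-P["sRR"]))
oD=(245,180)
# scene: housing front corners / cover corners
for n,p,z in [("hoFront L-R in crop a",(95,375),.092),("b",(237,440),.092),("rear a",(43,447),.092),("rear b",(190,517),.092),("coverfront a out",(270,97),.09),("coverfront a in",(295,105),.09),("b in",(362,135),.09),("b out",(398,152),.09)]:
    print(n,f(s,p,5,oD,z))
E
```

```text
cap top [0.4625 0.288  0.136 ]  scene [0.4654 0.2885 0.136 ]
shoulder top [0.4613 0.2873 0.074 ]
sFL [0.5326 0.0785 0.09  ]
sFR [0.5318 0.0419 0.09  ]
sRL [0.7226 0.0721 0.09  ]
sRR [0.7205 0.0314 0.09  ]
cFL [0.5291 0.1017 0.09  ]
cFR [0.5243 0.0218 0.09  ]
cRL [0.7258 0.0897 0.092 ]
cRR [0.724 0.011 0.092]
hL [0.7713 0.0896 0.092 ]
hR [0.7676 0.0121 0.092 ]
mL [0.4862 0.1214 0.08  ]
mR [0.48   0.0058 0.08  ]
padtop [0.7001 0.0553 0.064 ]
[0.5322 0.0602 0.09  ] [0.7215 0.0517 0.09  ] -2.554489857888693 0.03654799378546635 0.04068322294269233
hoFront L-R in crop a [0.7255 0.019  0.092 ]
b [0.7302 0.0956 0.092 ]
rear a [0.7721 0.0144 0.092 ]
rear b [0.7772 0.0925 0.092 ]
coverfront a out [0.5262 0.0262 0.09  ]
coverfront a in [0.5257 0.0405 0.09  ]
b in [0.5298 0.0803 0.09  ]
b out [0.5325 0.1016 0.09  ]
```

```bash
python3 - <<'E'
from h import *
import pickle
from scipy.optimize import least_squares
np.set_printoptions(precision=4,suppress=True)
t=pickle.load(open("top.pkl","rb"));s=pickle.load(open("scene.pkl","rb"))
F=lambda p,k,o:np.array([(p[0]+.5)/k-.5+o[0],(p[1]+.5)/k-.5+o[1]])
T=[((-.006,.019,.09),(113,438)),((-.006,-.019,.09),(177,441)),((.192,.019,.09),(136,114)),((.192,-.019,.09),(205,119)),((-.05,.058,.08),(36,516)),((-.05,-.058,.08),(238,532))]
S=[((-.006,-.019,.09),(295,105)),((-.006,.019,.09),(362,135)),((-.05,-.058,.08),(267,42)),((-.05,.058,.08),(464,120)),((.192,.0,.092),(167,408))]
def W(q,P):
    c,n=np.cos(q[2]),np.sin(q[2]); P=np.array(P); return np.c_[q[0]+c*P[:,0]-n*P[:,1],q[1]+n*P[:,0]+c*P[:,1],P[:,2]]
def res(q,parts=False):
    a=proj(t,W(q,[x for x,_ in T]))-[F(p,4,(215,120)) for _,p in T]
    b=proj(s,W(q,[x for x,_ in S]))-[F(p,5,(245,180)) for _,p in S]
    return (a,b) if parts else np.r_[a.ravel(),b.ravel()]
o=least_squares(res,[.535,.06,-.05],loss="soft_l1")
print(o.x,np.degrees(o.x[2]));a,b=res(o.x,True);print(a);print(b)
q=o.x; pickle.dump(q,open("q.pkl","wb"))
# overlay
im=cv2.resize(t["color"][120:260,215:285],None,fx=4,fy=4,interpolation=cv2.INTER_CUBIC)
def L(A,B,c):
    p=proj(t,W(q,[A,B])); p=((p-[215,120]+.5)*4-.5).round().astype(int); cv2.line(im,tuple(map(int,p[0])),tuple(map(int,p[1])),c,1)
for y in(-.019,.019): L((-.006,y,.09),(.192,y,.09),(0,0,255))
L((-.006,-.036,.09),(-.006,.043,.09),(0,255,0)); L((.192,-.036,.092),(.192,.043,.092),(0,255,0)); L((0,-.025,.072),(0,.033,.072),(255,255,0))
cv2.imwrite("pics/ov.png",im)
E
```

```text
[ 0.5339  0.0612 -0.0435] -2.4910521928265843
[[-0.9263  0.8997]
 [-0.3042  1.2922]
 [ 0.1586 -1.3643]
 [-0.9808 -1.5609]
 [ 0.0683 -0.1326]
 [ 0.2009 -0.6126]]
[[ 0.4985  0.6101]
 [ 0.1847 -0.2715]
 [-0.1892 -0.3197]
 [-0.5421 -0.9352]
 [-1.6745 -1.5238]]
```

View pics/ov.png

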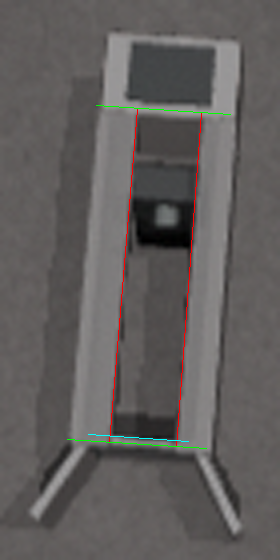

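```bash
cat >> h.py <<'E'
def plan(target,yaw,n):
    """rows to bring TCP to target with tool y at world angle yaw (deg); n rows"""
    s=r.sense(); p=np.array(s["position"]); R=np.array(s["orientation"])
    a=np.arctan2(R[1,1],R[0,1]); d=(a-np.radians(yaw)+np.pi)%(2*np.pi)-np.pi
    D=np.array(target)-p
    print("pos",p.round(4),"yaw",np.degrees(a).round(2),"spin tot",d.round(4),"D",D.round(4),"F",np.array(s["ft_force"]).round(2),"w",round(s["gripper_width"],3),"t",round(s["time"],2), "tilt",R[:,2].round(4))
    for i in range(n):
        b=a-d*i/n; y=np.array([np.cos(b),np.sin(b),0]); z=R[:,2]/np.linalg.norm(R[:,2]); x=np.cross(y,z)
        print([round(float(v@D/n),4) for v in (x,y,z)],round(float(d/n),4))
E
python3 -c "
from h import *
plan((.463,.288,.23),-2.6,10)"
```

```text
pos [0.2321 0.5798 0.2307] yaw 68.18 spin tot 1.2354 D [ 0.2309 -0.2918 -0.0007] F [-0.53  0.52  0.4 ] w 1.0 t 0.15 tilt [-5.0e-04 -1.3e-03 -1.0e+00]
[-0.0323, -0.0185, 0.0001] 0.1235
[-0.0343, -0.0144, 0.0001] 0.1235
[-0.0358, -0.01, 0.0001] 0.1235
[-0.0368, -0.0056, 0.0001] 0.1235
[-0.0372, -0.001, 0.0001] 0.1235
[-0.037, 0.0036, 0.0001] 0.1235
[-0.0363, 0.0081, 0.0001] 0.1235
[-0.035, 0.0126, 0.0001] 0.1235
[-0.0332, 0.0168, 0.0001] 0.1235
[-0.0309, 0.0207, 0.0001] 0.1235
```

Request:
{"name": "step_arm", "arguments": {"series": [{"slide":[-0.032,-0.018,0],"spin":0.123},{"slide":[-0.034,-0.014,0],"spin":0.123},{"slide":[-0.036,-0.01,0],"spin":0.123},{"slide":[-0.037,-0.006,0],"spin":0.123},{"slide":[-0.037,-0.001,0],"spin":0.123},{"slide":[-0.037,0.004,0],"spin":0.123},{"slide":[-0.036,0.008,0],"spin":0.123},{"slide":[-0.035,0.013,0],"spin":0.123},{"slide":[-0.033,0.017,0],"spin":0.123},{"slide":[-0.031,0.021,0],"spin":0.123},{"slide":[0,0,0],"spin":0},{"slide":[0,0,0],"spin":0}], "jaw": 1}}

```text
time: 1.35
position: [0.4643, 0.2748, 0.2264]
orientation: [[0.088, 0.996, -0.006], [0.996, -0.088, -0.002], [-0.003, -0.005, -1.0]]
ft_force: [-0.6, 0.9, 0.3]
gripper_width: 1.002
```

```bash
python3 -c "
from h import *
plan((.463,.288,.23),-2.6,2)
c=cam('wrist');cv2.imwrite('pics/w1.png',c['color'])
"
```

```text
pos [0.4643 0.2748 0.2264] yaw -5.03 spin tot -0.0425 D [-0.0013  0.0132  0.0036] F [-0.61  0.87  0.27] w 1.002 t 1.35 tilt [-0.0057 -0.0023 -1.    ]
[0.0065, -0.0012, -0.0018] -0.0212
[0.0065, -0.0011, -0.0018] -0.0212
```

View pics/w1.png

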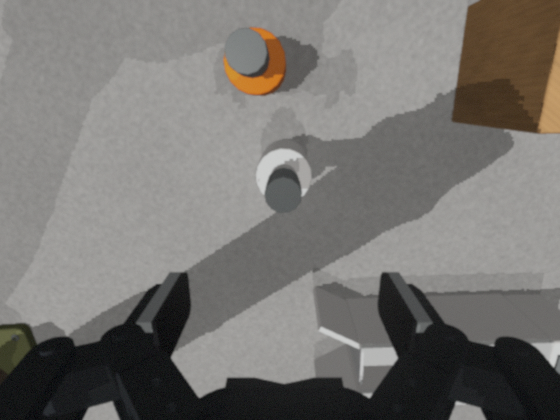

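```bash
cat >> h.py <<'E'
def wray(c,pos,R,u,v,z):
    M=np.array(c["mount"]); K=np.array(c["camera_matrix"])
    d=R@M[:3,:3]@np.linalg.solve(K,[u,v,1.0]); o=pos+R@M[:3,3]; return o+d*(z-o[2])/d[2]
E
python3 - <<'E'
from h import *
import pickle
s=r.sense(); im=cv2.imread("pics/w1.png"); c=cam("wrist")
cv2.imwrite("pics/w1c.png",cv2.resize(im[130:230,220:345],None,fx=6,fy=6,interpolation=cv2.INTER_CUBIC))
p=np.array(s["position"]);R=np.array(s["orientation"])
for v in (190,194,198): print(wray(c,p,R,283,v,.136))
print(wray(c,p,R,284,176,.074))
E
```

```text
[0.46549879 0.29351821 0.136     ]
[0.46522869 0.29048687 0.136     ]
[0.46495642 0.2874311  0.136     ]
[0.46566073 0.28991141 0.074     ]
```

View pics/w1c.png

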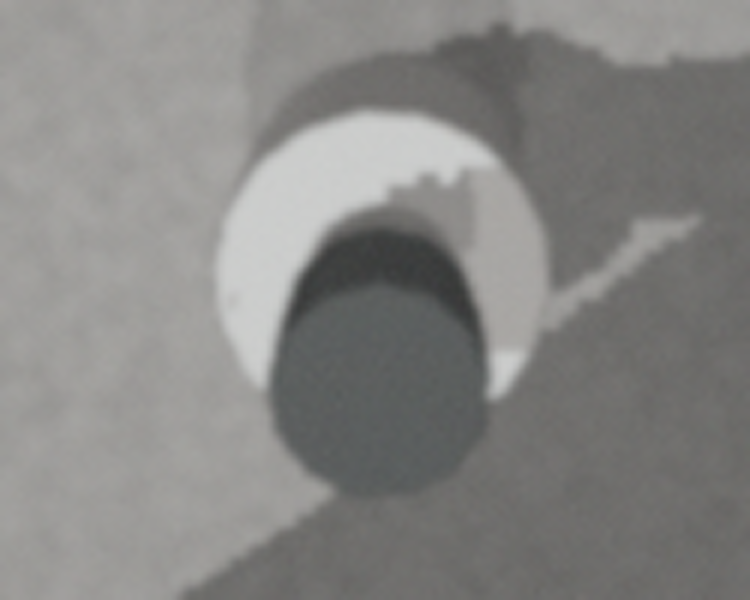

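```bash
python3 -c "
from h import *
plan((.4645,.289,.23),-2.6,2)"
```

```text
pos [0.464  0.2752 0.2265] yaw -4.94 spin tot -0.0409 D [0.0005 0.0138 0.0035] F [-0.2   0.69  0.04] w 0.997 t 1.45 tilt [-0.0055 -0.0025 -1.    ]
[0.0069, -0.0004, -0.0018] -0.0205
[0.0069, -0.0002, -0.0018] -0.0205
```

Request:
{"name": "step_arm", "arguments": {"series": [{"slide":[0.007,-0.001,0],"spin":-0.021},{"slide":[0.007,0,0],"spin":-0.021},{"slide":[0,0,0.025],"spin":0},{"slide":[0,0,0.025],"spin":0},{"slide":[0,0,0],"spin":0}]}}

```text
time: 1.95
position: [0.4609, 0.2994, 0.1759]
orientation: [[0.024, 1.0, -0.005], [1.0, -0.024, 0.004], [0.004, -0.005, -1.0]]
ft_force: [-1.5, 0.6, 0.5]
gripper_width: 1.002
```

```bash
python3 -c "
from h import *
plan((.4645,.289,.101),-2.6,3)"
```

```text
pos [0.4609 0.2994 0.1759] yaw -1.4 spin tot 0.021 D [ 0.0036 -0.0104 -0.0749] F [-1.47  0.59  0.5 ] w 1.002 t 1.95 tilt [-0.005   0.0042 -1.    ]
[-0.0036, 0.0013, 0.025] 0.007
[-0.0035, 0.0013, 0.025] 0.007
[-0.0035, 0.0013, 0.025] 0.007
```

Request:
{"name": "step_arm", "arguments": {"series": [{"slide":[-0.008,0.003,0],"spin":0.015},{"slide":[0,0,0],"spin":0},{"slide":[0,0,0],"spin":0}]}}

```text
time: 2.25
position: [0.4641, 0.2933, 0.1778]
orientation: [[0.037, 0.999, -0.003], [0.999, -0.037, 0.006], [0.006, -0.004, -1.0]]
ft_force: [-0.3, -0.4, 0.1]
gripper_width: 1.004
```

```bash
python3 -c "
from h import *
plan((.4645,.289,.101),-2.6,3)"
```

```text
pos [0.4641 0.2933 0.1778] yaw -2.09 spin tot 0.0089 D [ 0.0004 -0.0043 -0.0768] F [-0.29 -0.42  0.09] w 1.004 t 2.25 tilt [-0.0034  0.0063 -1.    ]
[-0.0016, 0.0002, 0.0256] 0.003
[-0.0016, 0.0002, 0.0256] 0.003
[-0.0016, 0.0002, 0.0256] 0.003
```

Request:
{"name": "step_arm", "arguments": {"series": [{"slide":[-0.003,0,0.02],"spin":0.007},{"slide":[-0.002,0,0.02],"spin":0},{"slide":[0,0,0.018],"spin":0},{"slide":[0,0,0.005],"spin":0},{"slide":[0,0,0],"spin":0}]}}

```text
time: 2.75
position: [0.468, 0.2909, 0.1183]
orientation: [[0.044, 0.999, 0.006], [0.999, -0.044, 0.013], [0.013, 0.006, -1.0]]
ft_force: [-0.1, 1.8, -0.2]
gripper_width: 0.996
```

```bash
python3 -c "
from h import *
plan((.4645,.289,.101),-2.6,3)"
```

```text
pos [0.468  0.2909 0.1183] yaw -2.54 spin tot 0.001 D [-0.0035 -0.0019 -0.0173] F [-0.11  1.77 -0.18] w 0.996 t 2.75 tilt [ 0.0063  0.013  -0.9999]
[-0.0007, -0.0011, 0.0058] 0.0003
[-0.0007, -0.0011, 0.0058] 0.0003
[-0.0007, -0.0011, 0.0058] 0.0003
```

Request:
{"name": "step_arm", "arguments": {"series": [{"slide":[-0.002,-0.003,0.008],"spin":0},{"slide":[0,0,0.005],"spin":0},{"slide":[0,0,0.002],"spin":0},{"slide":[0,0,0],"spin":0}]}}

```text
time: 3.15
position: [0.4662, 0.2901, 0.1047]
orientation: [[0.044, 0.999, 0.01], [0.999, -0.044, 0.016], [0.016, 0.009, -1.0]]
ft_force: [-0.7, 0.3, -0.8]
gripper_width: 0.998
```

```bash
python3 -c "
from h import *
plan((.4645,.289,.101),-2.6,1)
c=cam('wrist');cv2.imwrite('pics/w2.png',c['color'])
c=cam('scene');cv2.imwrite('pics/s2.png',cv2.resize(c['color'][130:280,340:500],None,fx=4,fy=4,interpolation=cv2.INTER_CUBIC))"
```

```text
pos [0.4662 0.2901 0.1047] yaw -2.54 spin tot 0.001 D [-0.0017 -0.0011 -0.0037] F [-0.66  0.33 -0.84] w 0.998 t 3.15 tilt [ 0.01    0.0157 -0.9998]
[-0.0012, -0.0017, 0.0037] 0.001
```

View pics/w2.png

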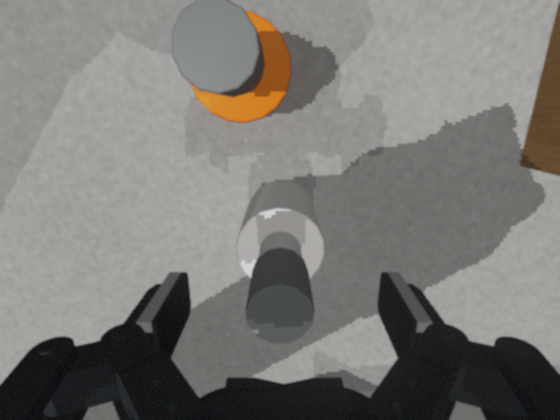

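View pics/s2.png

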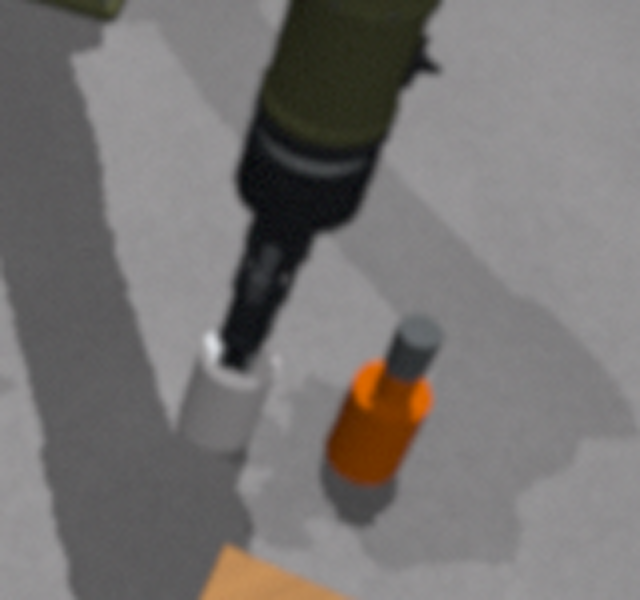

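The cap lies between the pads, with its top at about (280,315). Closing now.

Request:
{"name": "step_arm", "arguments": {"series": [{"slide":[0,-0.002,0.003],"spin":0},{"slide":[0,0,0],"spin":0},{"slide":[0,0,0],"spin":0},{"slide":[0,0,0],"spin":0},{"slide":[0,0,0],"spin":0},{"slide":[0,0,0],"spin":0},{"slide":[0,0,0],"spin":0},{"slide":[0,0,0],"spin":0}], "jaw": 0, "force": 70}}

```text
time: 4.05
position: [0.4644, 0.2906, 0.1024]
orientation: [[0.044, 0.999, 0.011], [0.999, -0.044, 0.017], [0.017, 0.01, -1.0]]
ft_force: [-0.6, 0.4, 1.1]
gripper_width: 0.314
```

```bash
python3 -c "
from h import *
plan((.4645,.289,.101),-2.6,1)
c=cam('wrist');cv2.imwrite('pics/w3.png',c['color'])"
```

```text
pos [0.4644 0.2906 0.1024] yaw -2.54 spin tot 0.0011 D [ 0.0001 -0.0016 -0.0014] F [-0.56  0.36  1.06] w 0.314 t 4.05 tilt [ 0.011   0.0166 -0.9998]
[-0.0017, 0.0002, 0.0014] 0.0011
```

View pics/w3.png

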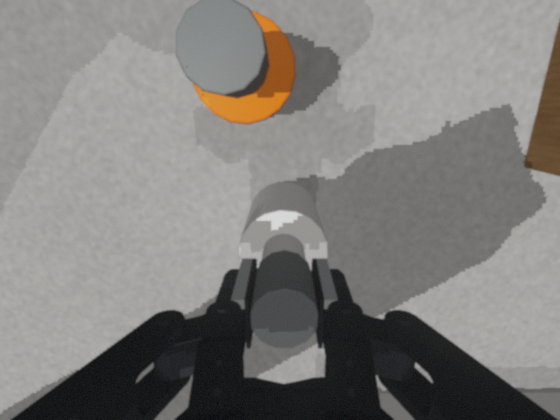

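Request:
{"name": "step_arm", "arguments": {"series": [{"slide":[0,0,-0.005],"spin":0},{"slide":[0,0,-0.01],"spin":0},{"slide":[0,0,-0.02],"spin":0},{"slide":[0,0,-0.025],"spin":0},{"slide":[0,0,-0.025],"spin":0},{"slide":[0,0,-0.025],"spin":0},{"slide":[0,0,-0.02],"spin":0},{"slide":[0,0,-0.01],"spin":0},{"slide":[0,0,0],"spin":0}]}}

```text
time: 5.0
position: [0.4605, 0.2861, 0.249]
orientation: [[0.045, 0.999, 0.006], [0.999, -0.045, 0.013], [0.013, 0.006, -1.0]]
ft_force: [-0.9, 0.0, -2.8]
gripper_width: 0.314
```

```bash
python3 -c "
from h import *
plan((.56,-.05,.25),-2.6,12)"
```

```text
pos [0.4605 0.2861 0.249 ] yaw -2.56 spin tot 0.0007 D [ 0.0995 -0.3361  0.001 ] F [-0.91  0.01 -2.75] w 0.314 t 5.0 tilt [ 0.0061  0.0127 -0.9999]
[-0.0276, 0.0095, -0.0004] 0.0001
[-0.0276, 0.0095, -0.0004] 0.0001
[-0.0276, 0.0095, -0.0004] 0.0001
[-0.0276, 0.0095, -0.0004] 0.0001
[-0.0276, 0.0095, -0.0004] 0.0001
[-0.0276, 0.0095, -0.0004] 0.0001
[-0.0276, 0.0095, -0.0004] 0.0001
[-0.0276, 0.0095, -0.0004] 0.0001
[-0.0276, 0.0095, -0.0004] 0.0001
[-0.0276, 0.0095, -0.0004] 0.0001
[-0.0276, 0.0095, -0.0004] 0.0001
[-0.0276, 0.0096, -0.0004] 0.0001
```

Request:
{"name": "step_arm", "arguments": {"series": [{"slide":[-0.015,0.005,0],"spin":0},{"slide":[-0.025,0.009,0],"spin":0},{"slide":[-0.028,0.01,0],"spin":0},{"slide":[-0.03,0.01,0],"spin":0},{"slide":[-0.03,0.01,0],"spin":0},{"slide":[-0.03,0.01,0],"spin":0},{"slide":[-0.03,0.01,0],"spin":0},{"slide":[-0.03,0.01,0],"spin":0},{"slide":[-0.03,0.01,0],"spin":0},{"slide":[-0.025,0.008,0],"spin":0},{"slide":[-0.01,0.003,0],"spin":0},{"slide":[0,0,0],"spin":0}]}}

```text
time: 6.2
position: [0.5352, -0.0286, 0.2316]
orientation: [[0.052, 0.998, -0.023], [0.999, -0.052, -0.001], [-0.002, -0.023, -1.0]]
ft_force: [-0.3, 0.8, -3.5]
gripper_width: 0.308
```

```bash
python3 -c "
from h import *
import pickle
plan((.56,-.05,.25),-2.6,1)
s=r.sense();c=cam('wrist');cv2.imwrite('pics/w4.png',c['color']);c['pos']=s['position'];c['R']=s['orientation'];pickle.dump(c,open('w4.pkl','wb'));print(r.sense()['position'],s['joint_velocities'])"
```

```text
pos [ 0.5352 -0.0286  0.2316] yaw -2.96 spin tot -0.0063 D [ 0.0248 -0.0214  0.0184] F [-0.32  0.79 -3.46] w 0.308 t 6.2 tilt [-0.0227 -0.0013 -0.9997]
[-0.0201, 0.0259, -0.0189] -0.0063
[ 0.53486155 -0.02760411  0.2315348 ] [ 0.75066626  0.48767922 -0.65751983  1.05577868 -0.31850181 -0.16377682
 -0.08471519]
```

View pics/w4.png

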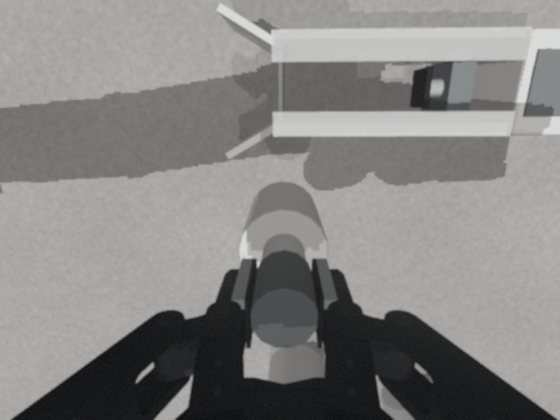

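```bash
python3 -c "
import cv2
im=cv2.imread('pics/w4.png')
cv2.imwrite('pics/w4a.png',cv2.resize(im[0:165,210:350],None,fx=5,fy=3.6,interpolation=cv2.INTER_CUBIC))
cv2.imwrite('pics/w4b.png',cv2.resize(im[0:165,400:560],None,fx=5,fy=3.6,interpolation=cv2.INTER_CUBIC))"
```

```text
(no output)
```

View pics/w4a.png

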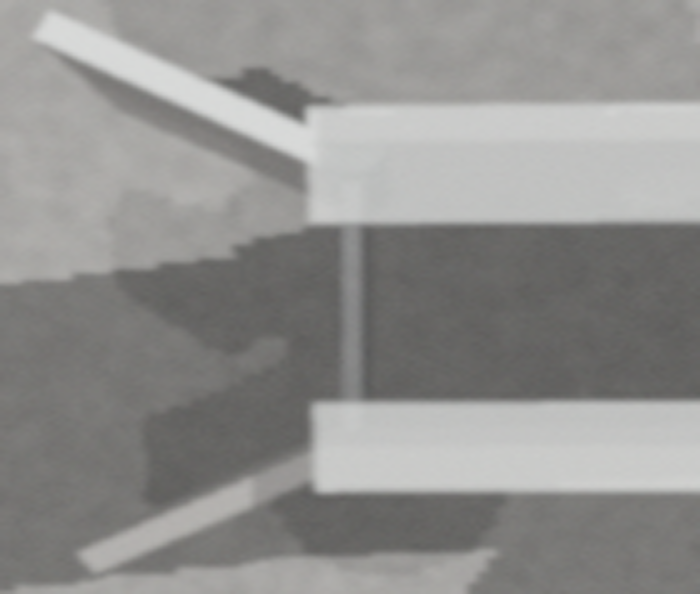

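View pics/w4b.png

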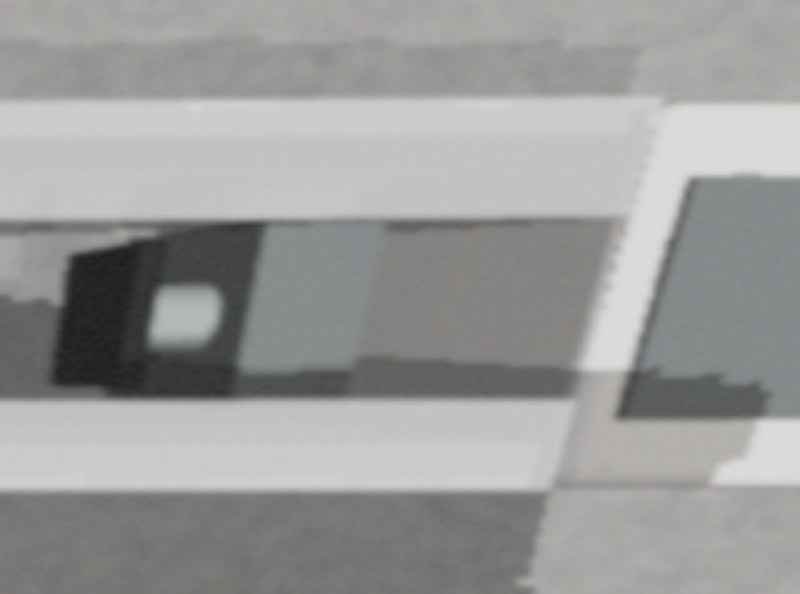

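```bash
python3 - <<'E'
from h import *
import pickle
np.set_printoptions(precision=4,suppress=True)
c=pickle.load(open("w4.pkl","rb")); q0=pickle.load(open("q.pkl","rb"))
G=lambda p,ox:((p[0]+.5)/5-.5+ox,(p[1]+.5)/3.6-.5)
pts=[("FL",(309,223),210,.09),("FR",(312,403),210,.09),("RL",(622,218),400,.09),("RR",(575,398),400,.09),("gateL",(352,228),210,.072),("gateR",(352,400),210,.072),("tipL",(40,25),210,.08),("tipR",(88,563),210,.08)]
cc,n=np.cos(q0[2]),np.sin(q0[2])
for nm,p,ox,z in pts:
    w=wray(c,c["pos"],np.array(c["R"]),*G(p,ox),z); d=w[:2]-q0[:2]; print(nm,w,"in q0 frame",np.array([cc*d[0]+n*d[1],-n*d[0]+cc*d[1]]))
# canister cap top centre in wrist frame, at two heights
for v in (305,310,315): print(wray(c,c["pos"],np.array(c["R"]),284,v,.2316+.0335), c["pos"])
E
python3 -c "
import cv2
im=cv2.imread('pics/w4.png')
cv2.imwrite('pics/w4c.png',cv2.resize(im[170:360,210:360],None,fx=4,fy=3,interpolation=cv2.INTER_CUBIC))"
```

```text
FL [0.5282 0.0825 0.09  ] in q0 frame [-0.0066  0.0211]
FR [0.5263 0.0445 0.09  ] in q0 frame [-0.0069 -0.017 ]
RL [0.7251 0.0729 0.09  ] in q0 frame [0.1905 0.02  ]
RR [0.7241 0.0355 0.09  ] in q0 frame [ 0.1912 -0.0174]
gateL [0.5345 0.0829 0.072 ] in q0 frame [-0.0004  0.0217]
gateR [0.5323 0.0443 0.072 ] in q0 frame [-0.0008 -0.0169]
tipL [0.488  0.1253 0.08  ] in q0 frame [-0.0486  0.0621]
tipR [0.4831 0.0081 0.08  ] in q0 frame [-0.0485 -0.0553]
[ 0.5367 -0.022   0.2651] [ 0.5352 -0.0286  0.2316]
[ 0.5365 -0.0242  0.2651] [ 0.5352 -0.0286  0.2316]
[ 0.5364 -0.0265  0.2651] [ 0.5352 -0.0286  0.2316]
```

View pics/w4c.png

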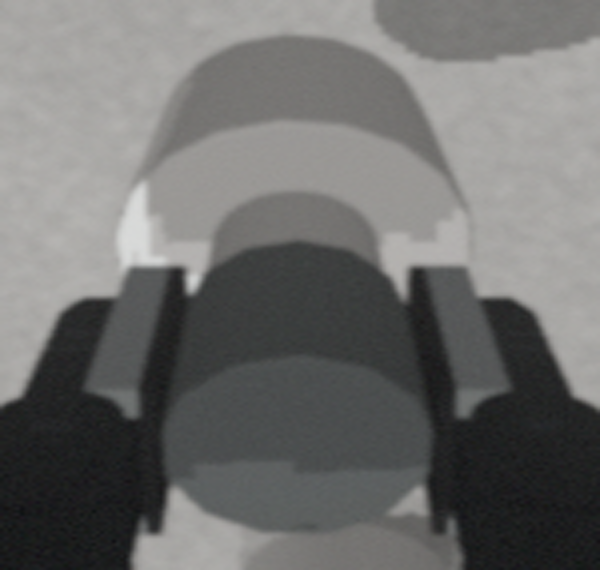

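```bash
python3 -c "
from h import *
plan((.430,.068,.24),-2.6,6)"
```

```text
pos [ 0.5349 -0.0276  0.2315] yaw -2.89 spin tot -0.005 D [-0.1049  0.0956  0.0085] F [-0.94 -0.57 -4.05] w 0.305 t 6.25 tilt [-2.330e-02 -9.000e-04 -9.997e-01]
[0.015, -0.0183, -0.001] -0.0008
[0.015, -0.0182, -0.001] -0.0008
[0.0151, -0.0182, -0.001] -0.0008
[0.0151, -0.0182, -0.001] -0.0008
[0.0151, -0.0182, -0.001] -0.0008
[0.0151, -0.0182, -0.001] -0.0008
```

Request:
{"name": "step_arm", "arguments": {"series": [{"slide":[0.01,-0.012,0],"spin":0},{"slide":[0.015,-0.018,-0.001],"spin":0},{"slide":[0.016,-0.02,-0.001],"spin":0},{"slide":[0.016,-0.02,-0.001],"spin":0},{"slide":[0.015,-0.018,-0.001],"spin":0},{"slide":[0.008,-0.009,0],"spin":0},{"slide":[0.002,-0.002,0],"spin":0},{"slide":[0,0,0],"spin":0},{"slide":[0,0,0],"spin":0}]}}

```text
time: 7.15
position: [0.4329, 0.0741, 0.2363]
orientation: [[0.031, 0.999, -0.027], [1.0, -0.03, 0.005], [0.004, -0.027, -1.0]]
ft_force: [0.3, 0.0, -3.7]
gripper_width: 0.31
```

```bash
python3 -c "
from h import *
plan((.430,.068,.1065),-2.6,6)"
```

```text
pos [0.4329 0.0741 0.2363] yaw -1.74 spin tot 0.0149 D [-0.0029 -0.0061 -0.1298] F [ 0.29  0.05 -3.71] w 0.31 t 7.15 tilt [-0.0271  0.0052 -0.9996]
[-0.0011, -0.0005, 0.0216] 0.0025
[-0.0011, -0.0005, 0.0216] 0.0025
[-0.0011, -0.0005, 0.0216] 0.0025
[-0.0011, -0.0005, 0.0216] 0.0025
[-0.0011, -0.0004, 0.0216] 0.0025
[-0.0011, -0.0004, 0.0216] 0.0025
```

Request:
{"name": "step_arm", "arguments": {"series": [{"slide":[-0.003,-0.001,0.01],"spin":0.008},{"slide":[-0.002,-0.001,0.02],"spin":0.004},{"slide":[-0.001,0,0.022],"spin":0},{"slide":[0,0,0.022],"spin":0},{"slide":[0,0,0.015],"spin":0},{"slide":[0,0,0.006],"spin":0},{"slide":[0,0,0],"spin":0},{"slide":[0,0,0],"spin":0}]}}

```text
time: 7.95
position: [0.4395, 0.0631, 0.1387]
orientation: [[0.055, 0.998, -0.013], [0.998, -0.055, 0.004], [0.004, -0.013, -1.0]]
ft_force: [-0.2, -0.6, -3.9]
gripper_width: 0.308
```

```bash
python3 -c "
from h import *
plan((.430,.068,.1065),-2.6,3)"
```

```text
pos [0.4395 0.0631 0.1387] yaw -3.16 spin tot -0.0097 D [-0.0095  0.0049 -0.0322] F [-0.19 -0.58 -3.87] w 0.308 t 7.95 tilt [-0.0132  0.0043 -0.9999]
[0.0014, -0.0033, 0.0108] -0.0032
[0.0014, -0.0032, 0.0108] -0.0032
[0.0014, -0.0032, 0.0108] -0.0032
```

Request:
{"name": "step_arm", "arguments": {"series": [{"slide":[0.003,-0.006,0.01],"spin":-0.006},{"slide":[0.001,-0.003,0.01],"spin":0},{"slide":[0,0,0.006],"spin":0},{"slide":[0,0,0.002],"spin":0},{"slide":[0,0,0],"spin":0},{"slide":[0,0,0],"spin":0}]}}

```text
time: 8.55
position: [0.4357, 0.0677, 0.1137]
orientation: [[0.051, 0.999, -0.002], [0.999, -0.051, 0.006], [0.006, -0.002, -1.0]]
ft_force: [-0.8, -0.0, -3.4]
gripper_width: 0.306
```

```bash
python3 -c "
from h import *
plan((.430,.068,.1065),-2.6,3)"
```

```text
pos [0.4357 0.0677 0.1137] yaw -2.91 spin tot -0.0054 D [-0.0057  0.0003 -0.0072] F [-0.8  -0.02 -3.45] w 0.306 t 8.55 tilt [-0.0019  0.006  -1.    ]
[-0.0, -0.0019, 0.0024] -0.0018
[-0.0, -0.0019, 0.0024] -0.0018
[-0.0, -0.0019, 0.0024] -0.0018
```

```bash
cat >> h.py <<'E'
Q=(.5336,.0612,np.radians(-2.6)); YO=0.0008  # TCP lane y that puts the canister at lane y 0 (approx)
R0=np.array([.011,.0166,-1.])
def lane():
    s=r.sense(); p=np.array(s["position"]); R=np.array(s["orientation"]); z=R[:,2]
    c,n=np.cos(Q[2]),np.sin(Q[2]); T=np.array([[c,n],[-n,c]])
    g=p-.0187*z
    l=T@(g[:2]-Q[:2])-[0,YO]; up=T@(-(z-R0)[:2])
    body=l-.082*up
    yaw=np.degrees(np.arctan2(R[1,1],R[0,1]))
    f=T@np.array(s["ft_force"])[:2]
    print("t %.2f cap lane x %.1f y %.1f | body x %.1f y %.1f mm | z-lift %.1f | lean x %.3f y %.3f | yaw err %.2f | F x %.1f y %.1f z %.1f | w %.3f"%(s["time"],*(l*1e3),*(body*1e3),(p[2]-.1024)*1e3,*up,yaw-np.degrees(Q[2]),*f,s["ft_force"][2],s["gripper_width"]))
E
python3 -c "
from h import *
lane()"
```

```text
t 8.55 cap lane x -98.1 y 1.2 | body x -99.1 y 0.2 mm | z-lift 11.3 | lean x 0.012 y 0.011 | yaw err -0.31 | F x -0.8 y -0.1 z -3.4 | w 0.306
```

Request:
{"name": "step_arm", "arguments": {"series": [{"slide":[0,0.004,0.004],"spin":-0.006},{"slide":[0,0.003,0.002],"spin":0},{"slide":[0,0,0],"spin":0},{"slide":[0,0,0],"spin":0}]}}

```text
time: 8.95
position: [0.4446, 0.0673, 0.1079]
orientation: [[0.045, 0.999, 0.001], [0.999, -0.045, 0.006], [0.006, 0.0, -1.0]]
ft_force: [0.5, 0.4, -2.6]
gripper_width: 0.305
```

```bash
python3 -c "
from h import *
lane()"
```

```text
t 8.95 cap lane x -89.2 y 1.2 | body x -90.0 y 0.3 mm | z-lift 5.5 | lean x 0.010 y 0.011 | yaw err 0.04 | F x 0.5 y 0.5 z -2.6 | w 0.305
```

Request:
{"name": "step_arm", "arguments": {"series": [{"slide":[0.001,0.005,0.001],"spin":0},{"slide":[0,0.009,0.001],"spin":0},{"slide":[0,0.01,0],"spin":0},{"slide":[0,0.01,0],"spin":0},{"slide":[0,0.006,0],"spin":0},{"slide":[0,0.002,0],"spin":0},{"slide":[0,0,0],"spin":0}]}}

```text
time: 9.65
position: [0.4915, 0.0663, 0.1057]
orientation: [[0.045, 0.999, 0.002], [0.999, -0.045, 0.006], [0.006, 0.002, -1.0]]
ft_force: [-0.2, 0.0, -2.9]
gripper_width: 0.313
```

```bash
python3 -c "
from h import *
lane()
c=cam('top');cv2.imwrite('pics/t5.png',cv2.resize(c['color'][110:290,190:310],None,fx=4,fy=3.3,interpolation=cv2.INTER_CUBIC))
c=cam('wrist');cv2.imwrite('pics/w5.png',c['color'])"
```

```text
t 9.65 cap lane x -42.3 y 2.3 | body x -43.0 y 1.4 mm | z-lift 3.3 | lean x 0.008 y 0.011 | yaw err 0.02 | F x -0.2 y 0.0 z -2.9 | w 0.313
```

View pics/w5.png

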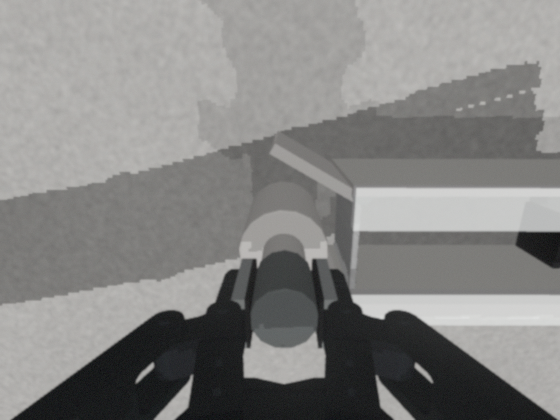

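```bash
python3 - <<'E'
from h import *
im=cv2.imread("pics/w5.png"); cv2.imwrite("pics/w5c.png",cv2.resize(im[150:350,220:400],None,fx=4,fy=3,interpolation=cv2.INTER_CUBIC))
s=r.sense();p=np.array(s["position"]);R=np.array(s["orientation"]);c=cam("wrist")
Tn=np.array([[np.cos(Q[2]),np.sin(Q[2])],[-np.sin(Q[2]),np.cos(Q[2])]])
for n,u,v,z in [("slotL",365,231,.09),("slotR",365,295,.09),("cap",284.2,317.5,.139),("shoulder",284,211,.077),("shL",241,246,.077),("shR",327,246,.077),("gate top",355,245,.072)]:
    w=wray(c,p,R,u,v,z); print(n,(Tn@(w[:2]-Q[:2])*1e3).round(1))
E
```

```text
slotL [-0.6 20.7]
slotR [  2.4 -17.4]
cap [-42.6   3.8]
shoulder [-42.6  27.4]
shL [-67.1   6.4]
shR [-18.1   6.4]
gate top [-0.9  4.7]
```

View pics/w5c.png

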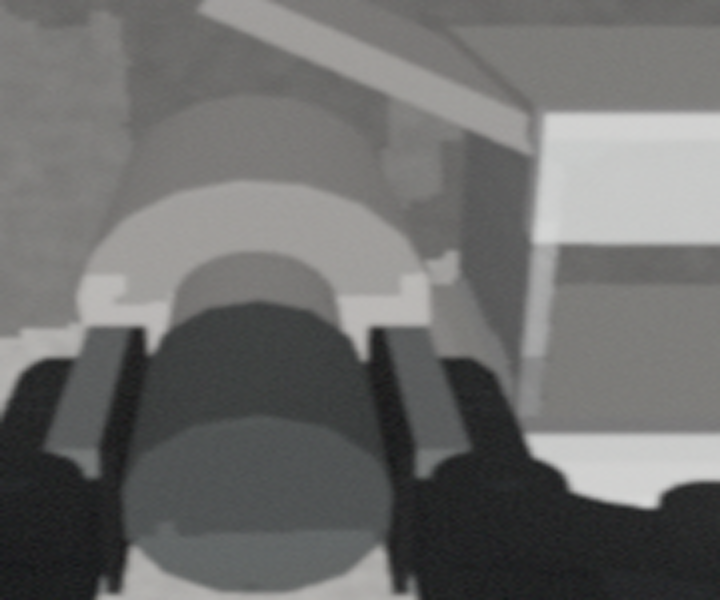

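View pics/t5.png

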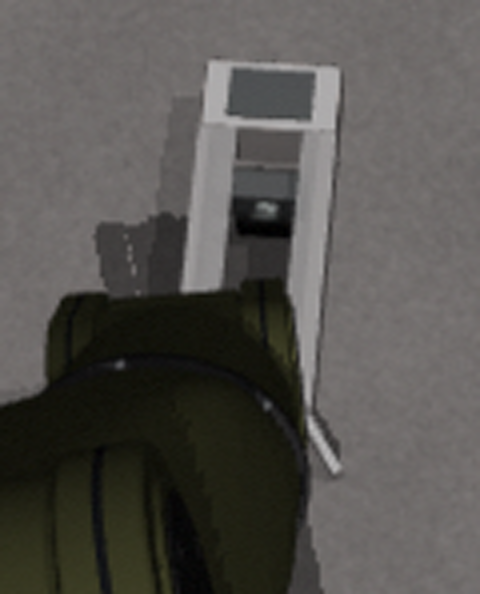

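Request:
{"name": "step_arm", "arguments": {"series": [{"slide":[0.002,0.003,0],"spin":0},{"slide":[0.001,0.004,0],"spin":0},{"slide":[0,0.004,0],"spin":0},{"slide":[0,0.004,0],"spin":0},{"slide":[0,0.004,0],"spin":0},{"slide":[0,0.004,0],"spin":0}]}}

```text
time: 10.4
position: [0.5121, 0.0687, 0.1054]
orientation: [[0.044, 0.999, -0.005], [0.999, -0.044, 0.006], [0.006, -0.005, -1.0]]
ft_force: [-2.0, 0.2, -2.7]
gripper_width: 0.31
```

```bash
python3 -c "
from h import *
lane()"
```

```text
t 10.40 cap lane x -21.7 y 5.6 | body x -22.9 y 4.7 mm | z-lift 3.0 | lean x 0.015 y 0.012 | yaw err 0.10 | F x -2.0 y 0.1 z -2.7 | w 0.310
```

Request:
{"name": "step_arm", "arguments": {"series": [{"slide":[-0.001,0.004,0],"spin":0},{"slide":[-0.001,0.004,0],"spin":0},{"slide":[0,0.004,0],"spin":0},{"slide":[0,0.004,0],"spin":0},{"slide":[0,0.003,0],"spin":0}]}}

```text
time: 10.9
position: [0.5273, 0.0642, 0.1039]
orientation: [[0.044, 0.999, -0.016], [0.999, -0.044, 0.004], [0.003, -0.016, -1.0]]
ft_force: [-3.2, -0.1, -3.4]
gripper_width: 0.311
```

```bash
python3 -c "
from h import *
lane()
c=cam('wrist');cv2.imwrite('pics/w6.png',c['color'])"
```

```text
t 10.90 cap lane x -6.2 y 1.9 | body x -8.3 y 0.7 mm | z-lift 1.5 | lean x 0.027 y 0.014 | yaw err 0.10 | F x -3.2 y -0.2 z -3.4 | w 0.311
```

View pics/w6.png

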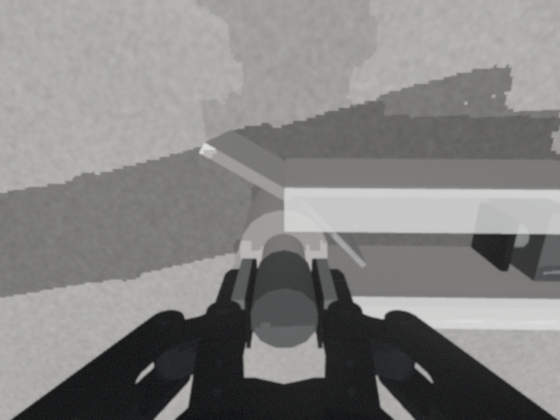

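Request:
{"name": "step_arm", "arguments": {"series": [{"slide":[0.001,0.004,-0.001],"spin":0},{"slide":[0.001,0.004,-0.001],"spin":0},{"slide":[0,0.004,-0.001],"spin":0},{"slide":[0,0.004,0],"spin":0}]}}

```text
time: 11.35
position: [0.5421, 0.0628, 0.1061]
orientation: [[0.045, 0.999, -0.022], [0.999, -0.045, -0.0], [-0.001, -0.022, -1.0]]
ft_force: [-3.6, -2.4, -2.3]
gripper_width: 0.309
```

```bash
python3 -c "
from h import *
lane()"
```

```text
t 11.35 cap lane x 8.9 y 1.2 | body x 6.3 y -0.3 mm | z-lift 3.7 | lean x 0.032 y 0.018 | yaw err 0.01 | F x -3.5 y -2.6 z -2.3 | w 0.309
```

Request:
{"name": "step_arm", "arguments": {"series": [{"slide":[0.002,0.002,0],"spin":0},{"slide":[0.002,0.003,0],"spin":0},{"slide":[0.001,0.004,0],"spin":0},{"slide":[0.001,0.004,0],"spin":0}]}}

```text
time: 11.75
position: [0.5578, 0.0656, 0.1062]
orientation: [[0.048, 0.999, -0.019], [0.999, -0.048, -0.004], [-0.005, -0.019, -1.0]]
ft_force: [-2.1, -4.4, -2.8]
gripper_width: 0.311
```

```bash
python3 -c "
from h import *
lane()
c=cam('wrist');cv2.imwrite('pics/w7.png',c['color'])"
```

```text
t 11.75 cap lane x 24.3 y 4.8 | body x 21.9 y 3.0 mm | z-lift 3.8 | lean x 0.029 y 0.022 | yaw err -0.13 | F x -1.9 y -4.5 z -2.8 | w 0.311
```

View pics/w7.png

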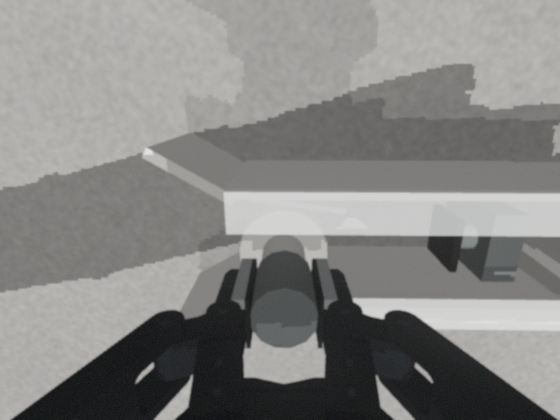

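Request:
{"name": "step_arm", "arguments": {"series": [{"slide":[-0.001,0.004,0],"spin":-0.002},{"slide":[0,0.005,0],"spin":0},{"slide":[0,0.005,0],"spin":0},{"slide":[0,0.005,0],"spin":0}]}}

```text
time: 12.2
position: [0.5816, 0.0649, 0.1065]
orientation: [[0.045, 0.999, -0.012], [0.999, -0.045, -0.002], [-0.002, -0.012, -1.0]]
ft_force: [-1.7, -1.5, -3.5]
gripper_width: 0.312
```

```bash
python3 -c "
from h import *
lane()"
```

```text
t 12.20 cap lane x 48.1 y 5.2 | body x 46.2 y 3.6 mm | z-lift 4.1 | lean x 0.022 y 0.019 | yaw err 0.03 | F x -1.7 y -1.6 z -3.5 | w 0.312
```

Request:
{"name": "step_arm", "arguments": {"series": [{"slide":[-0.001,0.004,0],"spin":0},{"slide":[-0.001,0.004,0.001],"spin":0},{"slide":[0,0.004,0],"spin":0},{"slide":[0,0.004,0],"spin":0}]}}

```text
time: 12.6
position: [0.6012, 0.0633, 0.1056]
orientation: [[0.044, 0.999, -0.008], [0.999, -0.044, 0.0], [-0.0, -0.008, -1.0]]
ft_force: [-0.1, -1.6, -2.7]
gripper_width: 0.31
```

```bash
python3 -c "
from h import *
lane()"
```

```text
t 12.60 cap lane x 67.6 y 4.4 | body x 66.1 y 3.0 mm | z-lift 3.2 | lean x 0.018 y 0.017 | yaw err 0.07 | F x -0.0 y -1.6 z -2.7 | w 0.310
```

Request:
{"name": "step_arm", "arguments": {"series": [{"slide":[-0.001,0.003,0],"spin":0},{"slide":[0,0.003,0],"spin":0},{"slide":[0,0.003,0],"spin":0},{"slide":[0,0.002,0],"spin":0}]}}

```text
time: 13.0
position: [0.6156, 0.0625, 0.1061]
orientation: [[0.044, 0.999, -0.003], [0.999, -0.044, 0.001], [0.001, -0.003, -1.0]]
ft_force: [0.3, 0.0, -3.7]
gripper_width: 0.308
```

```bash
python3 -c "
from h import *
lane()
c=cam('wrist');cv2.imwrite('pics/w8.png',c['color'])"
```

```text
t 13.00 cap lane x 81.9 y 4.2 | body x 80.9 y 2.9 mm | z-lift 3.7 | lean x 0.013 y 0.016 | yaw err 0.07 | F x 0.3 y 0.0 z -3.7 | w 0.308
```

View pics/w8.png

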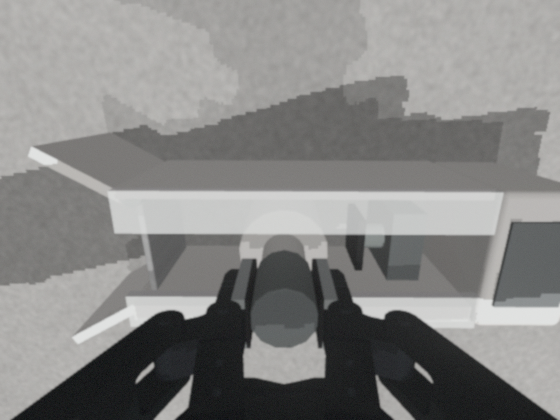

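Gate shut behind the canister, seen as the line near (150,250). The pad is about 15 mm ahead, at column 355 or so. Continuing slowly.

Request:
{"name": "step_arm", "arguments": {"series": [{"slide":[-0.001,0.002,0],"spin":0},{"slide":[0,0.002,0],"spin":0},{"slide":[0,0.002,0],"spin":0},{"slide":[0,0.001,0],"spin":0}]}}

```text
time: 13.45
position: [0.6227, 0.0634, 0.106]
orientation: [[0.042, 0.999, -0.004], [0.999, -0.042, 0.004], [0.004, -0.004, -1.0]]
ft_force: [0.0, -0.4, -3.8]
gripper_width: 0.309
```

```bash
python3 -c "
from h import *
lane()"
```

```text
t 13.45 cap lane x 89.0 y 5.4 | body x 87.9 y 4.3 mm | z-lift 3.6 | lean x 0.014 y 0.013 | yaw err 0.17 | F x 0.0 y -0.4 z -3.8 | w 0.309
```

Request:
{"name": "step_arm", "arguments": {"series": [{"slide":[0,0.001,0],"spin":0},{"slide":[0,0.002,0],"spin":0},{"slide":[0,0.001,0],"spin":0}]}}

```text
time: 13.75
position: [0.6268, 0.0634, 0.1059]
orientation: [[0.042, 0.999, -0.004], [0.999, -0.042, 0.004], [0.004, -0.004, -1.0]]
ft_force: [-0.1, -0.9, -3.0]
gripper_width: 0.309
```

```bash
python3 -c "
from h import *
lane()"
```

```text
t 13.75 cap lane x 93.1 y 5.6 | body x 92.0 y 4.5 mm | z-lift 3.5 | lean x 0.014 y 0.013 | yaw err 0.18 | F x -0.1 y -0.9 z -3.0 | w 0.309
```

Request:
{"name": "step_arm", "arguments": {"series": [{"slide":[-0.002,0.001,0],"spin":0.002},{"slide":[-0.001,0.001,0],"spin":0},{"slide":[0,0.001,0],"spin":0}]}}

```text
time: 14.05
position: [0.6299, 0.0599, 0.1058]
orientation: [[0.045, 0.999, -0.004], [0.999, -0.045, 0.004], [0.004, -0.004, -1.0]]
ft_force: [0.6, 0.7, -3.3]
gripper_width: 0.309
```

```bash
python3 -c "
from h import *
lane()"
```

```text
t 14.05 cap lane x 96.3 y 2.2 | body x 95.1 y 1.1 mm | z-lift 3.4 | lean x 0.015 y 0.013 | yaw err 0.05 | F x 0.5 y 0.7 z -3.3 | w 0.309
```

Request:
{"name": "step_arm", "arguments": {"series": [{"slide":[0,0.001,0],"spin":0},{"slide":[0,0.001,0],"spin":0}]}}

```text
time: 14.25
position: [0.632, 0.0596, 0.1059]
orientation: [[0.045, 0.999, -0.004], [0.999, -0.045, 0.004], [0.004, -0.004, -1.0]]
ft_force: [-0.1, 0.5, -3.0]
gripper_width: 0.314
```

```bash
python3 -c "
from h import *
lane()"
```

```text
t 14.25 cap lane x 98.5 y 2.0 | body x 97.3 y 0.9 mm | z-lift 3.5 | lean x 0.015 y 0.013 | yaw err 0.04 | F x -0.2 y 0.5 z -3.0 | w 0.314
```

Request:
{"name": "step_arm", "arguments": {"series": [{"slide":[0,0.001,0],"spin":0},{"slide":[0,0.001,0],"spin":0},{"slide":[0,0.001,0],"spin":0}]}}

```text
time: 14.55
position: [0.6347, 0.0596, 0.1057]
orientation: [[0.045, 0.999, -0.006], [0.999, -0.045, 0.004], [0.004, -0.006, -1.0]]
ft_force: [-2.1, 0.1, -1.6]
gripper_width: 0.307
```

```bash
python3 -c "
from h import *
lane()"
```

```text
t 14.55 cap lane x 101.2 y 2.1 | body x 99.8 y 1.0 mm | z-lift 3.3 | lean x 0.016 y 0.013 | yaw err 0.04 | F x -2.1 y 0.0 z -1.6 | w 0.307
```

Request:
{"name": "step_arm", "arguments": {"series": [{"slide":[0,0.001,0],"spin":0},{"slide":[0,0.001,0],"spin":0}]}}

```text
time: 14.75
position: [0.6349, 0.0596, 0.1054]
orientation: [[0.044, 0.999, -0.01], [0.999, -0.044, 0.004], [0.003, -0.01, -1.0]]
ft_force: [-2.5, 0.5, -2.4]
gripper_width: 0.309
```

```bash
python3 -c "
from h import *
lane()"
```

```text
t 14.75 cap lane x 101.4 y 2.1 | body x 99.8 y 1.0 mm | z-lift 3.0 | lean x 0.020 y 0.014 | yaw err 0.05 | F x -2.6 y 0.4 z -2.4 | w 0.309
```

Request:
{"name": "step_arm", "arguments": {"series": [{"slide":[0,0.001,0],"spin":0},{"slide":[0,0.001,0],"spin":0}]}}

```text
time: 14.95
position: [0.6351, 0.0596, 0.105]
orientation: [[0.044, 0.999, -0.014], [0.999, -0.044, 0.004], [0.003, -0.014, -1.0]]
ft_force: [-2.8, -0.1, -1.7]
gripper_width: 0.312
```

```bash
python3 -c "
from h import *
lane()
c=cam('wrist');cv2.imwrite('pics/w9.png',c['color'])"
```

```text
t 14.95 cap lane x 101.7 y 2.2 | body x 99.7 y 1.1 mm | z-lift 2.6 | lean x 0.024 y 0.014 | yaw err 0.07 | F x -2.8 y -0.2 z -1.7 | w 0.312
```

View pics/w9.png

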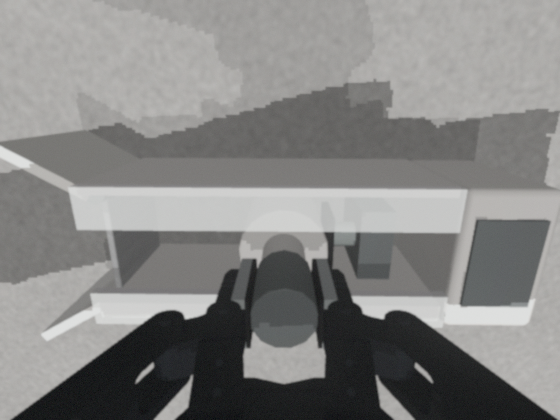

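Touch at body x≈100 mm, Fx about -2.5 N. Pressing a bit more.

Request:
{"name": "step_arm", "arguments": {"series": [{"slide":[0,0.003,-0.001],"spin":0},{"slide":[0,0.003,0],"spin":0}]}}

```text
time: 15.2
position: [0.6367, 0.0596, 0.1047]
orientation: [[0.044, 0.999, -0.024], [0.999, -0.044, 0.004], [0.003, -0.024, -1.0]]
ft_force: [-6.1, 0.9, 0.3]
gripper_width: 0.306
```

```bash
python3 -c "
from h import *
lane()"
```

```text
t 15.20 cap lane x 103.5 y 2.2 | body x 100.7 y 1.0 mm | z-lift 2.3 | lean x 0.034 y 0.015 | yaw err 0.08 | F x -6.1 y 0.6 z 0.3 | w 0.306
```

Request:
{"name": "step_arm", "arguments": {"series": [{"slide":[0,0.004,-0.001],"spin":0},{"slide":[0,0.004,-0.001],"spin":0}]}}

```text
time: 15.4
position: [0.6396, 0.0595, 0.1049]
orientation: [[0.044, 0.998, -0.036], [0.999, -0.043, 0.003], [0.002, -0.036, -0.999]]
ft_force: [-6.8, 0.3, -2.4]
gripper_width: 0.311
```

```bash
python3 -c "
from h import *
lane()"
```

```text
t 15.40 cap lane x 106.7 y 2.2 | body x 102.8 y 1.0 mm | z-lift 2.5 | lean x 0.047 y 0.015 | yaw err 0.11 | F x -6.8 y 0.0 z -2.4 | w 0.311
```

Request:
{"name": "step_arm", "arguments": {"series": [{"slide":[0,0.005,-0.001],"spin":0},{"slide":[0,0.005,-0.001],"spin":0}]}}

```text
time: 15.6
position: [0.6448, 0.0592, 0.1052]
orientation: [[0.043, 0.998, -0.048], [0.999, -0.043, 0.003], [0.001, -0.048, -0.999]]
ft_force: [-6.3, -0.2, -0.8]
gripper_width: 0.306
```

```bash
python3 -c "
from h import *
lane()"
```

```text
t 15.60 cap lane x 112.1 y 2.2 | body x 107.3 y 0.9 mm | z-lift 2.8 | lean x 0.058 y 0.016 | yaw err 0.12 | F x -6.3 y -0.5 z -0.8 | w 0.306
```

Request:
{"name": "step_arm", "arguments": {"series": [{"slide":[0,0.004,-0.001],"spin":0}]}}

```text
time: 15.7
position: [0.6467, 0.0592, 0.1053]
orientation: [[0.043, 0.998, -0.053], [0.999, -0.043, 0.003], [0.001, -0.053, -0.999]]
ft_force: [-6.1, -0.2, -1.5]
gripper_width: 0.314
```

```bash
python3 -c "
from h import *
lane()"
```

```text
t 15.70 cap lane x 114.1 y 2.3 | body x 108.9 y 0.9 mm | z-lift 2.9 | lean x 0.064 y 0.016 | yaw err 0.12 | F x -6.1 y -0.4 z -1.5 | w 0.314
```

Request:
{"name": "step_arm", "arguments": {"series": [{"slide":[0,0.003,0],"spin":0}]}}

```text
time: 15.8
position: [0.648, 0.0591, 0.1048]
orientation: [[0.043, 0.997, -0.058], [0.999, -0.043, 0.003], [0.001, -0.058, -0.998]]
ft_force: [-6.2, -0.0, 0.7]
gripper_width: 0.311
```

```bash
python3 -c "
from h import *
lane()"
```

```text
t 15.80 cap lane x 115.4 y 2.3 | body x 109.8 y 0.9 mm | z-lift 2.4 | lean x 0.068 y 0.017 | yaw err 0.13 | F x -6.2 y -0.3 z 0.7 | w 0.311
```

Request:
{"name": "step_arm", "arguments": {"series": [{"slide":[0,0.004,-0.001],"spin":0}]}}

```text
time: 15.9
position: [0.6495, 0.059, 0.1049]
orientation: [[0.043, 0.997, -0.064], [0.999, -0.043, 0.003], [0.0, -0.064, -0.998]]
ft_force: [-8.3, 0.9, -1.7]
gripper_width: 0.308
```

```bash
python3 -c "
from h import *
lane()"
```

```text
t 15.90 cap lane x 117.1 y 2.3 | body x 111.0 y 0.9 mm | z-lift 2.5 | lean x 0.074 y 0.017 | yaw err 0.13 | F x -8.3 y 0.5 z -1.7 | w 0.308
```

Request:
{"name": "step_arm", "arguments": {"series": [{"slide":[0,0.004,-0.001],"spin":0}]}}

```text
time: 16.0
position: [0.6499, 0.0591, 0.105]
orientation: [[0.043, 0.996, -0.072], [0.999, -0.043, 0.003], [-0.0, -0.072, -0.997]]
ft_force: [-10.0, 0.1, 1.9]
gripper_width: 0.305
```

```bash
python3 -c "
from h import *
lane()"
```

```text
t 16.00 cap lane x 117.7 y 2.3 | body x 110.9 y 0.9 mm | z-lift 2.6 | lean x 0.083 y 0.017 | yaw err 0.14 | F x -10.0 y -0.3 z 1.9 | w 0.305
```

Fx rose to -10 N with the body stopped, and total travel of 12 mm or more fits the hard stop. Easing off and setting the canister down.

Request:
{"name": "step_arm", "arguments": {"series": [{"slide":[0,-0.002,0],"spin":0},{"slide":[0,-0.002,0.001],"spin":0},{"slide":[0,0,0.001],"spin":0}]}}

```text
time: 16.3
position: [0.6481, 0.0591, 0.1038]
orientation: [[0.043, 0.997, -0.067], [0.999, -0.043, 0.003], [0.0, -0.067, -0.998]]
ft_force: [-4.3, 0.4, 5.6]
gripper_width: 0.313
```

```bash
python3 -c "
from h import *
lane()
c=cam('wrist');cv2.imwrite('pics/w10.png',c['color'])
c=cam('scene');cv2.imwrite('pics/s10.png',cv2.resize(c['color'][150:310,230:360],None,fx=5,fy=3.7,interpolation=cv2.INTER_CUBIC))"
```

```text
t 16.30 cap lane x 115.7 y 2.3 | body x 109.4 y 0.9 mm | z-lift 1.4 | lean x 0.077 y 0.017 | yaw err 0.14 | F x -4.3 y 0.2 z 5.6 | w 0.313
```

View pics/w10.png

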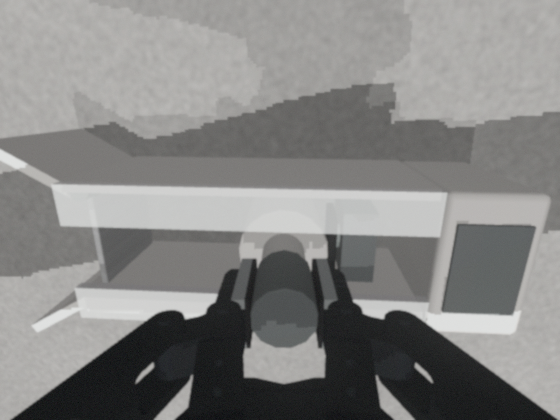

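View pics/s10.png

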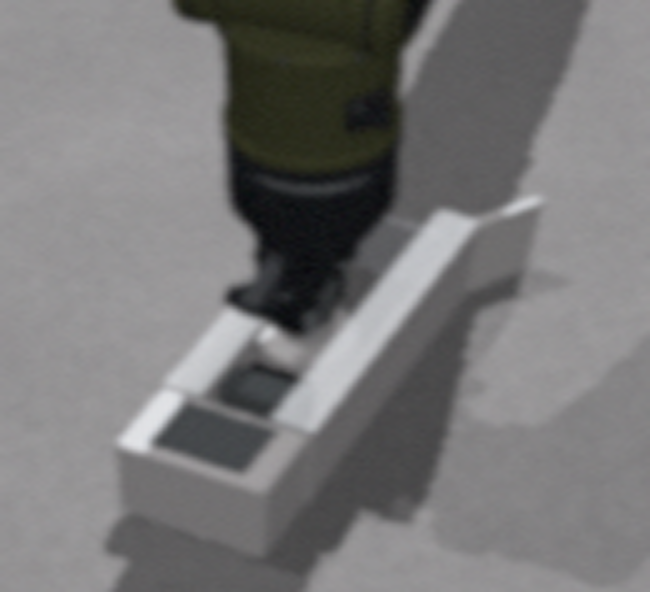

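```bash
python3 -c "
import cv2
a=cv2.imread('pics/w9.png')[180:300,290:430];b=cv2.imread('pics/w10.png')[180:300,270:410]
cv2.imwrite('pics/cmp.png',cv2.resize(cv2.hconcat([a,b]),None,fx=2.8,fy=4,interpolation=cv2.INTER_CUBIC))"
```

```text
(no output)
```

View pics/cmp.png

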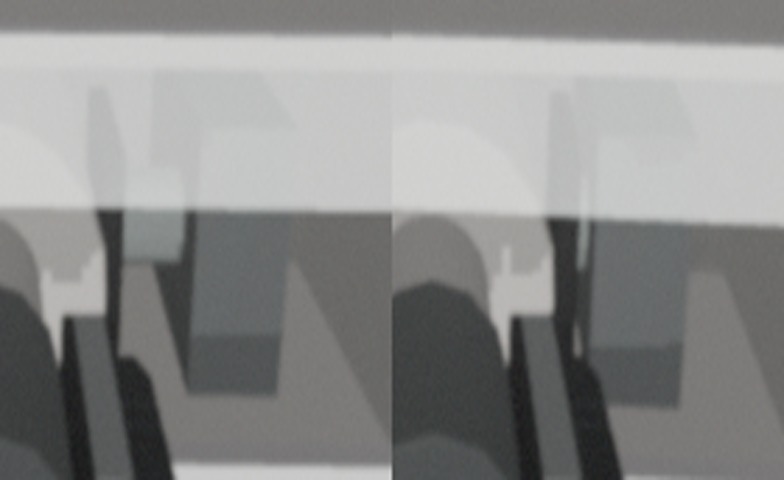

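The pad-to-housing gap has nearly closed (about 12 mm of travel). Releasing.

Request:
{"name": "step_arm", "arguments": {"series": [{"slide":[0,-0.001,-0.001],"spin":0},{"slide":[0,0,0],"spin":0},{"slide":[0,0,0],"spin":0},{"slide":[0,0,0],"spin":0}], "jaw": 0.45}}

```text
time: 16.8
position: [0.6505, 0.0591, 0.1064]
orientation: [[0.043, 0.997, -0.059], [0.999, -0.043, 0.003], [0.001, -0.06, -0.998]]
ft_force: [-1.0, 0.4, -0.1]
gripper_width: 0.45
```

```bash
python3 -c "
from h import *
lane()
c=cam('wrist');cv2.imwrite('pics/w11.png',c['color'])"
```

```text
t 16.80 cap lane x 118.0 y 2.4 | body x 112.2 y 1.0 mm | z-lift 4.0 | lean x 0.070 y 0.016 | yaw err 0.12 | F x -1.0 y 0.4 z -0.1 | w 0.450
```

View pics/w11.png

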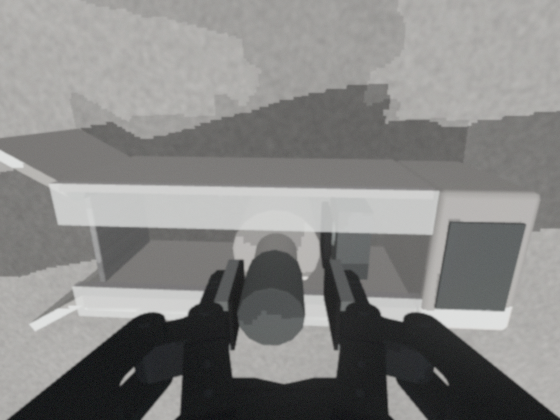

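Request:
{"name": "step_arm", "arguments": {"series": [{"slide":[0,-0.003,0],"spin":0},{"slide":[0,-0.001,0],"spin":0},{"slide":[0,0,0],"spin":0},{"slide":[0,-0.001,-0.01],"spin":0},{"slide":[0,-0.001,-0.02],"spin":0},{"slide":[0,-0.001,-0.025],"spin":0},{"slide":[0,-0.001,-0.025],"spin":0},{"slide":[0,0,-0.025],"spin":0},{"slide":[0,0,-0.01],"spin":0},{"slide":[0,0,0],"spin":0}], "jaw": 0.85}}

```text
time: 17.85
position: [0.6501, 0.059, 0.2294]
orientation: [[0.043, 0.998, -0.056], [0.999, -0.043, 0.004], [0.001, -0.056, -0.998]]
ft_force: [0.8, -0.9, -0.3]
gripper_width: 0.849
```

```bash
python3 -c "
from h import *
lane()
c=cam('wrist');cv2.imwrite('pics/w12.png',c['color'])
c=cam('scene');cv2.imwrite('pics/s12.png',cv2.resize(c['color'][150:310,230:360],None,fx=5,fy=3.7,interpolation=cv2.INTER_CUBIC))"
```

```text
t 17.85 cap lane x 117.5 y 2.3 | body x 112.1 y 1.0 mm | z-lift 127.0 | lean x 0.066 y 0.016 | yaw err 0.12 | F x 0.9 y -0.9 z -0.3 | w 0.849
```

View pics/w12.png

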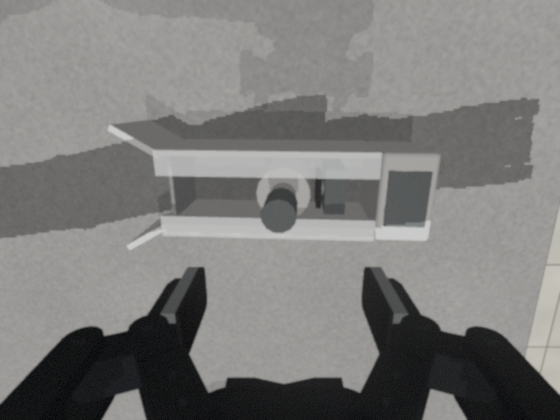

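View pics/s12.png

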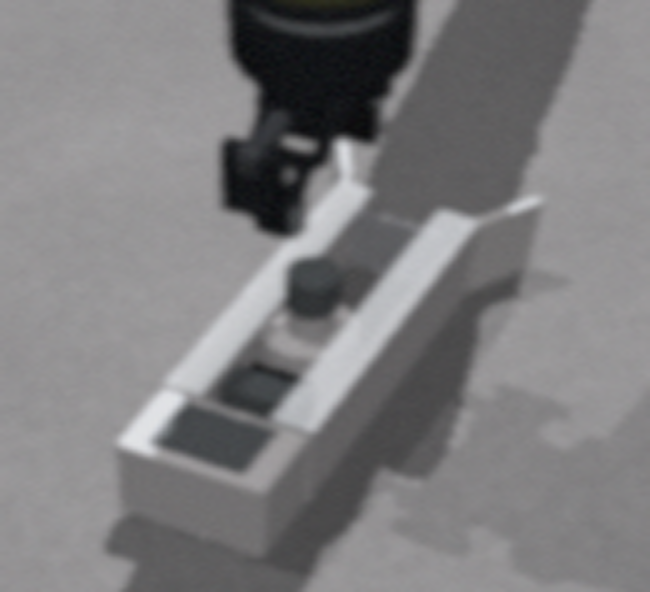

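```bash
python3 -c "
import cv2
a=cv2.imread('pics/w12.png')[140:250,145:285];b=cv2.imread('pics/w12.png')[140:250,265:405]
cv2.imwrite('pics/cmp2.png',cv2.resize(cv2.hconcat([a,b]),None,fx=2.8,fy=4,interpolation=cv2.INTER_CUBIC))
b=cv2.imread('pics/w12.png')[150:225,280:380]
cv2.imwrite('pics/pad.png',cv2.resize(b,None,fx=7,fy=7,interpolation=cv2.INTER_CUBIC))"
```

```text
(no output)
```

View pics/pad.png

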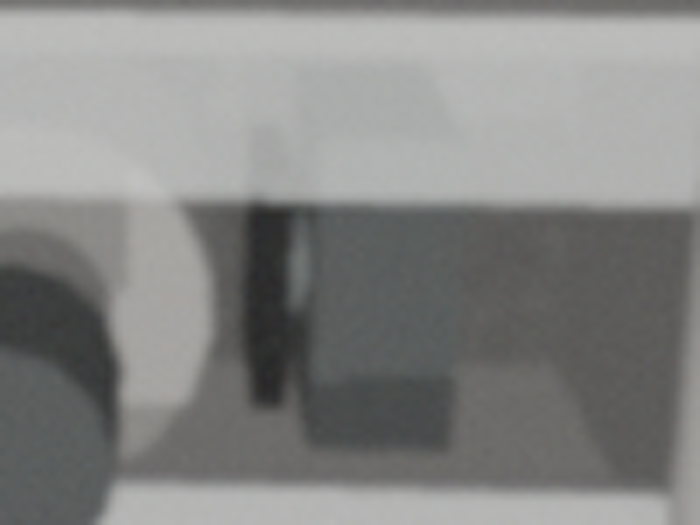

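View pics/cmp2.png

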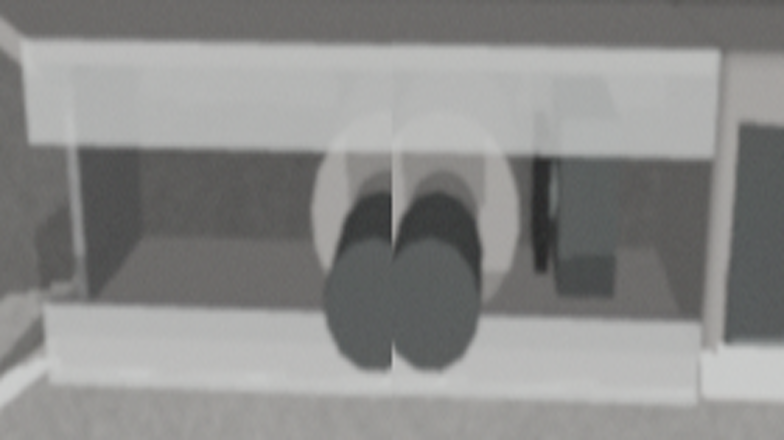

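```bash
python3 - <<'E'
from h import *
import pickle
Tn=np.array([[np.cos(Q[2]),np.sin(Q[2])],[-np.sin(Q[2]),np.cos(Q[2])]])
L=lambda w:(Tn@(w[:2]-Q[:2])*1e3).round(1)
s=r.sense();p=np.array(s["position"]);R=np.array(s["orientation"]);c=cam("wrist")
f=lambda x,y:((x+.5)/7-.5+280,(y+.5)/7-.5+150)
for n,q,z in [("plate front top",(253,205),.064),("plate rear top",(290,205),.064),("block front top",(317,210),.064),("body shoulder front",(213,300),.074),("cap top",(-7,425),.136),("slotL rear",(690,208),.09),("slotR",(668,488),.09)]:
    print(n,L(wray(c,p,R,*f(*q),z)))
c4=pickle.load(open("w4.pkl","rb"))
G=lambda p:((p[0]+.5)/5-.5+400,(p[1]+.5)/3.6-.5)
for n,q in [("plate front-top-left",(162,235)),("plate top rear",(128,246)),("black front low",(72,255)),("block top front",(262,225)),("block rear",(385,222))]:
    print("w4",n,L(wray(c4,np.array(c4["pos"]),np.array(c4["R"]),*G(q),.064)))
E
python3 -c "
import cv2
cv2.imwrite('pics/w8p.png',cv2.resize(cv2.imread('pics/w8.png')[185:295,320:440],None,fx=6,fy=5,interpolation=cv2.INTER_CUBIC))"
```

```text
plate front top [136.3  14.4]
plate rear top [141.2  14.5]
block front top [144.9  13.8]
body shoulder front [131.    3.7]
cap top [106.3   6.4]
slotL rear [188.5  20.8]
slotR [189.1 -15.6]
w4 plate front-top-left [130.3  19.8]
w4 plate top rear [124.8  17.5]
w4 black front low [115.4  15.5]
w4 block top front [146.9  21.9]
w4 block rear [167.6  22.4]
```

View pics/w8p.png

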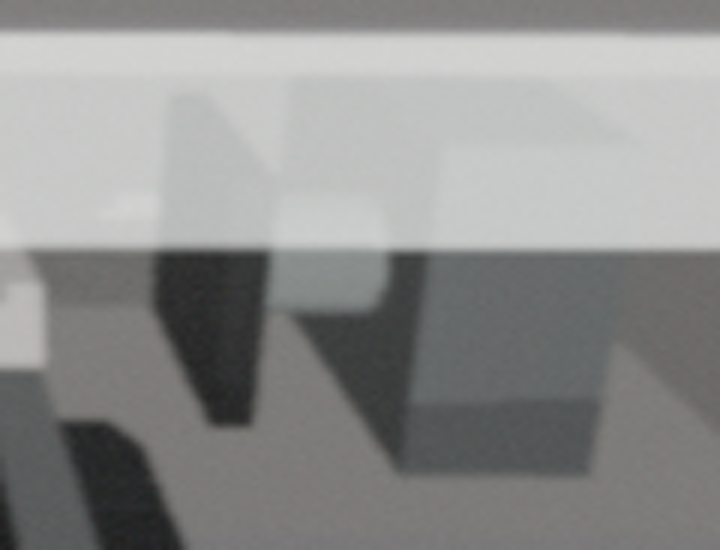

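```bash
python3 -c "
from h import *
c=cam('top');cv2.imwrite('pics/t13.png',c['color'])
print(r.job_done()); print(r.sense()['time'])"
```

```text
the job is handed in; nothing more can be done
None
the job is handed in; nothing more can be done
```

View pics/t13.png

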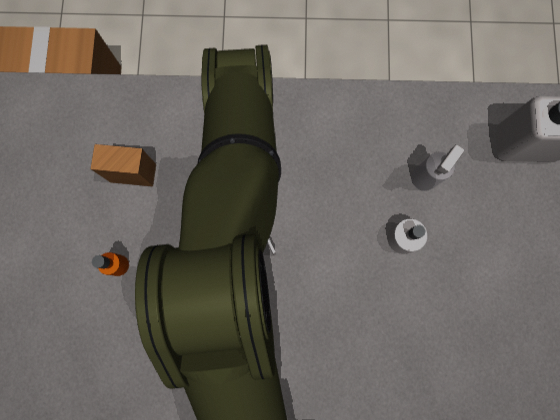

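I loaded the white slim canister into the dispenser through the spring gate, pressed the valve pad in, let go, and handed the job in about 18 s after the start. No verdict is reported.

- **Gate:** It swung wide open as the canister passed and is shut behind it in the last wrist view. The wrist force stayed under about 5 N on the way through.
- **Valve pad:** I first felt it with the canister's axis about 100 mm past the gate. It slid at about 6 N until the canister stopped moving and the force reached 10 N, and then I eased off. Three travel estimates put it about 11 to 13 mm in, against a full travel of 12 mm.
- **Canister:** It stands upright and free in the lane, its axis about 107 mm past the gate and about 4 mm left of the lane's middle. The open gripper is well above it.
- **Other objects:** In the top view the fat refill, spray bottle, box and orange look-alike are at the same pixel positions as at the start.

**Not as clean as planned:**
- The canister leaned forward by about 0.08 rad in the grip while pressing, and righted itself when released.
- Easing off left a gap of about 5 mm between the canister and the pad.
- The cameras disagreed by 1 to 2 mm about where things stood, so these positions are only good to that.

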